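Put a weight into its box and shut the stayed lid

ROBOT

A 6-joint arm with a two-finger parallel gripper is mounted at the origin on a cart in front of the work surface, level with it; the furniture and walls round the work are solid. World frame = base frame: x ahead of the robot, y to its left, z up, the work surface at z = 0. Lengths are in m, angles in degrees, forces in N, time in s.
With the tool pointing down it reaches from about 0.35 to 0.875 m from the base axis. Payload 4.2 kg.
Tool frame: the origin (TCP) lies at the very end of the fingers, on their centre line; the grasp point (between the pads) lies 19 mm behind it (r.grip_point_offset is the distance from the TCP to the grasp point, in m); z points along the fingers, y is the line along which they close (so a half turn about z gives the same grasp; the last joint's range is limited). The gripper opens to 87 mm and grips with 3 to 60 N. Pads are 19 mm wide; open, the fingers measure 117 mm over their backs; the gripper's body (75 mm by 190 mm) begins 51 mm behind the grasp point.
Start: joints at [-60.183, 22.042, 0.453, 0, -68.411, -14.817], TCP at [0.162, -0.604, 0.223] pointing down, gripper open.
Joint ranges: [-179.83, 179.83], [-69.29, 118.12], [-61.27, 80.66], [-181.25, 117.63], [-171.15, -9.14], [-177.46, 177.46]. Speed limits (degrees/s): [159.86, 159.86, 180, 180, 180, 180].

INTERFACE

Orientations are given as a 3x3 rotation matrix whose columns are the frame's x, y, z axes.
In Python, from station import r gives the robot as it stands.
- The arm moves only by the tool move_arm, never from a script. Its argument "series" is a list of rows, each a list of 3 entries, a list of its own where there are three numbers: the turn, a rotation vector about the tool's x, y, z as a fraction of full scale, then the shift along the tool's x, y, z as a fraction of full scale, then the opening, from 0 (shut) to 1 (fully open). A call has 1 to 12 rows; each row shifts and turns the commanded pose from where the row before left it, along the tool's axes as they then stand; what a row does not reach is not made up. Full scale, the value 1, is 0.5 m for a shift and 0.1 rad for a turn. A row lasts 1/10 s, in which the tool goes at most 50 mm and 8.59 degrees, less where a joint would pass 70% of its speed; a pose out of reach is approached as far as the arm can. A call with a number of a shift or a turn outside -1 to 1 is refused whole. A call with a gripper value outside its range is refused whole. The fingers move at their own pace and stop on an object; the grip force is fixed at half the most. Time passes only in rows, so rows that do not move let the fingers close. It gives the time, the measured TCP pose, the force, the opening and the grip force at its end, in the units of the state.
- r.sense(): the state, without advancing time (a new reading comes with each control period).
- r.capture(name): name is "side" or "top"; returns a dict with "img" (480x640x3 uint8, red, green, blue), "fx", "fy", "cx", "cy" (pixels), "k1" (the pictures are not rectified: a ray, as slopes to the right and down, at radius r is drawn at 1 + k1 r^2 times it, then the intrinsics apply), "origin" and "orientation" of the camera in the world. Camera axes: x right, y up, looking along -z (the intrinsics and any distortion apply to the point x, -y, -z); pixel columns grow to the right and rows downward; lengths in m; the calibration is good to about 2 mm. A picture is of the moment at which its call begins. There is no depth.
- r.finish_job(): hands the job in; it is judged then, once.
Trained networks look in the newest picture that a camera, given by its name, has taken for a name from the list of things; names that differ only in an ending like _2 or _b are one class to them, and where a whole thing is asked for, a point or a joint stands for the part that bears it (a point fixed in the world has none). Each returns a list of dicts, best first, with "score" (0 to 1); they miss things now and then, are a little off and sometimes report something else, mostly with a low value. They report only what shows in the picture. A call takes as long as a camera call. They do not tell look-alikes from the thing itself.
- r.cut_out(target, camera): "pixels" (480x640 bool, what is visible of it) and "centre" ([column, row] in pixels, amid what is visible of it).
- r.pinpoint(target, camera): "centre" ([column, row] in pixels: a listed point, or the origin of a listed thing).
The state is a dict: "time_s": time; "joints": joint angles; "joint_velocities": joint speeds; "effort": joint torques, N m; "tcp_pos": TCP position; "ee_rot": TCP orientation; "wrist_force": force on the tool from outside, world axes, zero at the start; "moment": the same for the moment, N m; "gripper_width": opening from 0.0 (shut) to 1.0 (fully open); "gripper_force": force on a finger pad.
Only numpy, scipy, OpenCV 4.12 (cv2) and the standard library are available. Lean on these libraries where they do the work, as an engineer would, in place of code of your own. Each camera call takes 0.05 s, during which the arm holds its last target. There are 200 camera calls.

TASK

Put the small slotted weight away in the blue weight box: raise the lid by its bar until the folding stay at the side goes past straight and locks, without straining the stay, and let go so that the lid stands open on the stay. Set the small weight flat on the floor of the box, then free the stay by drawing its red knob up and over towards the front of the box, which lifts the lid a little and folds the knee, and guide the lid gently down until it is fully shut, without letting it drop. Leave the other things on the bench alone.

Things in the scene. Friction and masses are not known exactly. Their poses are not given: they have to be found in the camera images.
- weight_box: blue painted steel box, fixed to the bench, 150 mm deep (its x), 180 mm wide (its y), 65 mm high, walls and floor 4 mm thick. Origin: centre of its underside; x points from its front (nearest the robot) to its back, y to its left, z up.
- lid (a joint): lid angle, rad: 0 shut, grows as it is raised. Steel, 0.5 kg, falls shut unless held or locked. The stay comes straight and stops it between 1.27 and 1.57 rad, differently on each box (a stiff stop, to be felt). Brought to that stop, the knee sags past straight towards the back within 0.3 s and the lid rests locked about 0.05 rad lower; let go short of it, it falls.
- lid_hinge (a point): middle of the lid's hinge axis, which runs along the box's y at the top of its back wall (x = +75 mm, z = 65 mm in the box's frame).
- lid_bar (a point): round steel pull bar of the lid, 12 mm thick, 100 mm long along the box's y, 35 mm in front of the lid's front edge and joined to it by an arm at each end. Origin: middle of the bar, 185 mm from the hinge axis; shut, it lies at x = -110 mm, z = 68 mm in the box's frame; it swings up and back about the hinge with the lid.
- release_knob (a point): red round knob on the knee of the folding stay, outside the box's left wall: 14 mm thick, 44 mm long along the box's y, clear all round. Origin: middle of the knob, 138 mm left of the box's middle. Folded (lid shut) it stands about 65 mm in front of the stay's foot and 29 mm above it; locked, about 49 mm behind the foot and 52 mm above it.
- foot_pivot (a point): foot pivot of the stay, clamped by a screw in an upright slot on the box's left wall (x = -16 mm, z = 21 to 41 mm). Strained by a pull of over about 9 N at the bar the clamp slips: it must not shift by 1 mm. The knob swings about the foot, 71 mm from it. Drawn forward from locked, the lid first rises about 0.05 rad (15 mm of knob travel); then its weight drives the knob forward and down, up to 15 N.
- small_weight: the smaller slotted steel weight, 46 mm across and 28 mm high, 0.3 kg, standing on the bench. Origin: centre of its underside.
- large_weight: the larger slotted steel weight, 63 mm across and 36 mm high, 0.9 kg; stays out on the bench. Origin: centre of its underside
- die_block: small wooden block with two steel dies, 32 x 60 x 26 mm; bystander. Origin: centre of its underside
- blue_jar: sample jar with a blue screw cap, 68 mm across, 100 mm high; bystander. Origin: centre of its underside
- dish: clear plastic dish lid lying on the bench, 81 mm across, 18 mm high; bystander. Origin: centre of its underside
- pen: red pen lying on the bench, 138 mm long, 11 mm thick; bystander. Origin: centre of its underside
- watch: black stopwatch lying flat, 70 x 58 x 18 mm; bystander. Origin: centre of its underside
Not all that is in view belongs to the job. Leave any green or purple look-alike of the small_weight alone.

How it is judged (in metres and radians):
On the way, in this order (a step that is already met when the one before it is completed fails the run):
1. the lid stands locked on its stay, with the gripper off it and clear of the bar, with the weight still outside the box (value of joint lid above 1.2 rad and velocity of joint lid above -0.05 rad/s and contact force between the fingers and weight_box below 0.2 N and horizontal distance between small_weight and weight_box above 0.15 m and distance between the grasp point and lid_bar above 0.05 m), for 0.4 s.
2. the small weight stands on the floor of the box, let go, with the lid still locked open (x of small_weight in the frame of weight_box between -0.071 and 0.071 m and y of small_weight in the frame of weight_box between -0.086 and 0.086 m and z of small_weight in the frame of weight_box between 0 and 0.015 m and angle between small_weight's own z axis and vertical below 0.3 rad and linear speed of small_weight below 0.02 m/s and contact force between the fingers and small_weight below 0.2 N and value of joint lid above 1.2 rad), for 0.3 s.
At the end, for the whole second after the job is handed in: The lid is shut (within 0.03 rad) and the small weight stands flat on the floor inside the box, at rest (x of small_weight in the frame of weight_box between -0.071 and 0.071 m and y of small_weight in the frame of weight_box between -0.086 and 0.086 m and z of small_weight in the frame of weight_box between 0 and 0.015 m and angle between small_weight's own z axis and vertical below 0.3 rad and value of joint lid below 0.03 rad and linear speed of small_weight below 0.02 m/s); the robot touches nothing.
It fails at once if the stay is strained: its foot slips by more than 1 mm in its slot (distance of foot_pivot from where it was at the start of the episode above 0.001 m).
It fails at once if the lid drops (closes faster than 3 rad/s) (velocity of joint lid below -3 rad/s).
It fails at once if another thing on the bench is moved by more than 30 mm (distance of any of large_weight, die_block, blue_jar, dish, pen, watch from where it was at the start of the episode above 0.03 m).
It also fails if it takes over 72 s, if anything falls off the work surface, if the arm or the gripper's body presses on something with over 40 N, if the wrist force passes 120 N, or if a joint passes its speed limit or range.

## Working session

There is one attempt and no reset: what is moved stays moved. The work goes in short steps, Python scripts to look and compute and a tool call to move; the robot and the scene stay as the last step left them, time stands still between calls to the robot, and variables do not carry over. Pictures are saved under pics/ and viewed, at most 13 in all, crops included, and the job is handed in when it is done.

Besides the shell and the picture viewer there is one more tool, called after ">>>" as name([rows], argument=value, ...), one row to a line, values as JSON. move_arm: Moves the arm, as the interface text tells. Its arguments: {"type":"object","properties":{"series":{"type":"array"}},"required":["series"]}

```bash
ls; mkdir -p pics
cat > h.py <<'E'
import numpy as np, cv2
from station import r
from scipy.optimize import least_squares
def ray(c,p):
    K=np.array([[c['fx'],0,c['cx']],[0,c['fy'],c['cy']],[0,0,1.]])
    q=cv2.undistortPoints(np.array([[p]],float),K,np.array([c['k1'],0,0,0.]))[0,0]
    d=np.array(c['orientation'])@np.array([q[0],-q[1],-1]); return np.array(c['origin']),d/np.linalg.norm(d)
def onz(c,p,z):
    o,d=ray(c,p); return o+d*(z-o[2])/d[2]
def tri(rs):
    A=sum(np.eye(3)-np.outer(d,d) for o,d in rs); b=sum((np.eye(3)-np.outer(d,d))@o for o,d in rs)
    x=np.linalg.solve(A,b); return x,[np.linalg.norm(np.cross(x-o,d)) for o,d in rs]
def proj(c,P):
    v=np.array(c['orientation']).T@(np.array(P)-np.array(c['origin'])); x,y=v[0]/-v[2],-v[1]/-v[2]
    k=1+c['k1']*(x*x+y*y); return np.array([c['fx']*x*k+c['cx'],c['fy']*y*k+c['cy']])
def save(c,n,box=None,s=1):
    im=c['img'][...,::-1]
    if box: im=im[box[1]:box[3],box[0]:box[2]]
    cv2.imwrite('pics/'+n,cv2.resize(im,None,fx=s,fy=s,interpolation=cv2.INTER_CUBIC))
E
python3 - <<'E'
from h import *
np.set_printoptions(precision=3,suppress=True)
C={n:r.capture(n) for n in('side','top')}
for n,c in C.items(): save(c,n+'0.png'); print(n,c['origin'],c['fx'],c['k1'])
for t in ['weight_box','lid_hinge','lid_bar','release_knob','foot_pivot','small_weight','large_weight','die_block','blue_jar','dish','pen','watch']:
    P={n:r.pinpoint(t,n) for n in C}
    for n in C: print(t,n,[(np.round(d['centre'],1).tolist(),round(d['score'],2)) for d in P[n]][:4])
    if all(P.values()):
        x,e=tri([ray(C[n],P[n][0]['centre']) for n in C]); print('   ',x,np.round(e,4))
    if P['top']: print('   z0',[onz(C['top'],d['centre'],0) for d in P['top'][:3]])
s=r.sense(); print(s['tcp_pos'],s['ee_rot'])
E
```

```text
pics
side [ 0.224 -1.158  0.814] 473.5407610001165 -0.00031104886819942004
top [ 0.232 -0.135  1.831] 621.5378567079478 -0.07498309288671684
weight_box side [([265.9, 198.2], 0.64)]
weight_box top [([206.7, 259.9], 0.76), ([306.7, 280.9], 0.36)]
    [0.505 0.229 0.002] [0.003 0.003]
   z0 [array([0.503, 0.229, 0.   ]), array([ 0.441, -0.07 ,  0.   ])]
lid_hinge side [([226.3, 194.8], 0.71)]
lid_hinge top [([199.1, 233.3], 0.89)]
    [0.474 0.241 0.051] [0.097 0.097]
   z0 [array([0.583, 0.256, 0.   ])]
lid_bar side [([228.0, 191.4], 0.66), ([284.7, 293.3], 0.55), ([308.6, 315.7], 0.24)]
lid_bar top [([204.7, 296.3], 0.72)]
    [0.386 0.22  0.056] [0.003 0.003]
   z0 [array([0.394, 0.231, 0.   ])]
release_knob side []
release_knob top [([153.2, 288.8], 0.58)]
   z0 [array([0.415, 0.386, 0.   ])]
foot_pivot side []
foot_pivot top [([402.7, 270.0], 0.63)]
   z0 [array([ 0.474, -0.355,  0.   ])]
small_weight side [([264.7, 250.2], 0.67), ([264.9, 227.1], 0.53), ([292.7, 239.2], 0.47)]
small_weight top [([269.4, 274.4], 0.76), ([296.7, 253.0], 0.73), ([306.0, 280.4], 0.5)]
    [ 0.463  0.
[... 468 characters left out ...]
   ]), array([ 0.454, -0.64 ,  0.   ])]
blue_jar side [([310.3, 314.5], 0.8), ([226.7, 187.8], 0.43)]
blue_jar top [([404.4, 270.9], 0.57)]
    [ 0.473 -0.36   0.006] [0.003 0.003]
   z0 [array([ 0.471, -0.36 ,  0.   ])]
dish side []
dish top [([196.9, 194.1], 0.88)]
   z0 [array([0.705, 0.267, 0.   ])]
pen side [([342.2, 416.9], 0.78)]
pen top [([494.8, 276.0], 0.62)]
    [ 0.456 -0.634 -0.017] [0.002 0.002]
   z0 [array([ 0.456, -0.63 ,  0.   ])]
watch side [([314.4, 372.5], 0.84)]
watch top [([459.1, 283.6], 0.62)]
    [ 0.433 -0.523 -0.003] [0.001 0.001]
   z0 [array([ 0.434, -0.522,  0.   ])]
[ 0.162 -0.604  0.223] [[-0.966 -0.259  0.   ]
 [-0.259  0.966 -0.   ]
 [ 0.    -0.    -1.   ]]
```

Run:
```python
from h import *
c=r.capture('top'); save(c,'t1.png',(130,190,390,330),3)
c=r.capture('side'); save(c,'s1.png',(190,140,390,290),4)
```

```text
(no output)
```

View pics/t1.png

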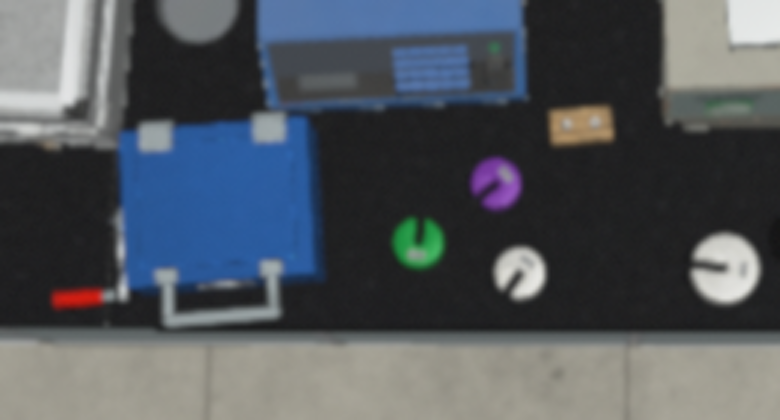

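View pics/s1.png

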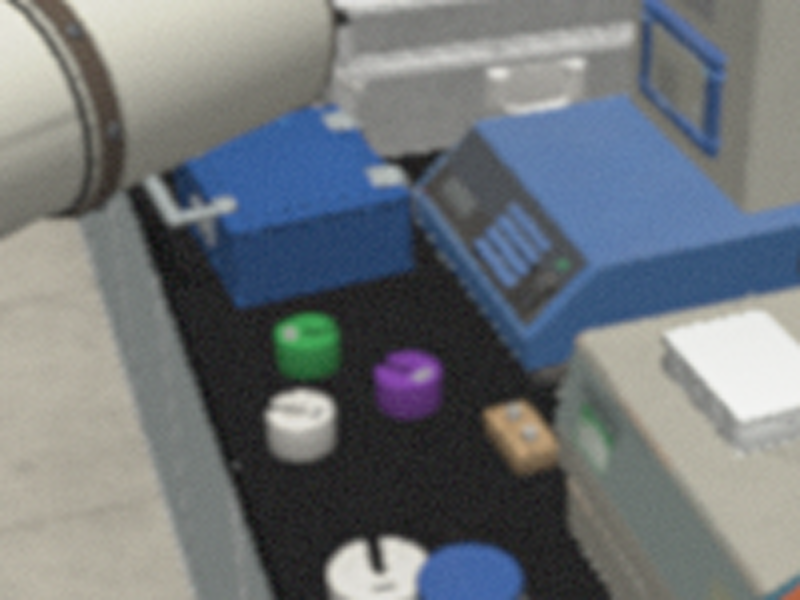

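The top crop shows three small weights, in full-image pixels: green at (269,271), purple at (296,251) and bare steel at (303,281). The steel one matches "slotted steel weight"; the other two are coloured look-alikes. Its slot points toward -x, so I'll grip it along y. The bar runs from (186,297) to (223,295) and the knob is at (155,289).

Run:
```python
from h import *
np.set_printoptions(precision=4,suppress=True)
c=r.capture('top')
b=onz(c,(204.7,296.3),.068);h=onz(c,(199.1,233.3),.065);o=onz(c,(206.7,259.9),0)
e1=onz(c,(186,297.3),.068);e2=onz(c,(223.3,295),.068)
print(b,h,o,np.linalg.norm((h-b)[:2]),'yaw',np.degrees(np.arctan2(*(h-b)[1::-1])),'yaw bar',np.degrees(np.arctan2(*(e1-e2)[1::-1]))-90, np.linalg.norm(e1-e2),(e1+e2)/2)
# red knob + blue lid blob
hsv=cv2.cvtColor(c['img'],cv2.COLOR_RGB2HSV)
m=((hsv[...,0]<8)|(hsv[...,0]>172))&(hsv[...,1]>130)&(hsv[...,2]>60); m[:,:120]=0;m[:,200:]=0
ys,xs=np.nonzero(m); print(len(xs),xs.mean(),ys.mean(),[onz(c,(xs.mean(),ys.mean()),z) for z in(.05,.06,.07)])
m=(hsv[...,0]>100)&(hsv[...,0]<125)&(hsv[...,1]>140); m[:228]=0;m[:,:160]=0;m[:,243:]=0;m[290:]=0
rect=cv2.minAreaRect(np.argwhere(m)[:,::-1].astype(np.float32));print(rect)
for p in cv2.boxPoints(rect): print(p,onz(c,p,.067))
w=(hsv[...,1]<60)&(hsv[...,2]>120); w[:260]=0;w[300:]=0;w[:,:285]=0;w[:,325:]=0
ys,xs=np.nonzero(w);print(xs.mean(),ys.mean(),onz(c,(xs.mean(),ys.mean()),.026))
```

```text
[0.3877 0.2178 0.068 ] [0.5708 0.2417 0.065 ] [0.5025 0.2295 0.    ] 0.18462772179876136 yaw 7.41984989958764 yaw bar 3.8365386005081916 0.10676977675448865 [0.3881 0.2181 0.068 ]
191 166.2670157068063 230.84816753926702 [array([0.5808, 0.3422, 0.05  ]), array([0.5788, 0.3396, 0.06  ]), array([0.5769, 0.3369, 0.07  ])]
((203.28709411621094, 257.5538330078125), (55.37082290649414, 66.49015045166016), 85.68397521972656)
[168.0527 232.4489] [0.5727 0.3322 0.067 ]
[234.3544 227.445 ] [0.588  0.1392 0.067 ]
[238.5214 282.6588] [0.4273 0.1225 0.067 ]
[172.2198 287.6627] [0.412  0.3124 0.067 ]
303.3219512195122 280.22439024390246 [ 0.4397 -0.0608  0.026 ]
```

>>> move_arm([
  [[0,0,0],[-0.08,0.06,0],1],
  [[0,0,0],[-0.08,0.06,0],1],
  [[0,0,0],[-0.08,0.06,0],1],
  [[0,0,0],[-0.08,0.06,0],1],
  [[0,0,0],[-0.07,0.07,0],1],
  [[0,0,-1],[0,0,0],1],
  [[0,0,-1],[0,0,0],1],
  [[0,0,-1],[0,0,0],1],
  [[0,0,-1],[0,0,0],1],
  [[0,0,-1],[0,0,0],1],
  [[0,0,-1],[0,0,0],1],
  [[0,0,-1],[0,0,0],1],
])

```text
time_s: 2.65
tcp_pos: [0.31, -0.4035, 0.2227]
ee_rot: [[-0.569, -0.823, 0.0], [-0.823, 0.569, -0.0], [0.0, -0.0, -1.0]]
wrist_force: [-0.3, 0.1, 0.3]
gripper_width: 0.997
gripper_force: 0.0
```

>>> move_arm([
  [[0,0,-1],[0,0,0],1],
  [[0,0,-1],[0,0,0],1],
  [[0,0,-1],[0,0,0],1],
  [[0,0,-1],[0,0,0],1],
  [[0,0,-1],[0,0,0],1],
  [[0,0,-1],[0,0,0],1],
  [[0,0,-1],[0,0,0],1],
  [[0,0,0],[0,-0.1,0],1],
  [[0,0,0],[-0.06,-0.08,0],1],
  [[0,0,0],[-0.1,-0.01,0],1],
  [[0,0,0],[-0.1,0,0],1],
  [[0,0,0],[-0.1,0,0],1],
])

```text
time_s: 3.85
tcp_pos: [0.3882, -0.2142, 0.2223]
ee_rot: [[0.09, -0.996, -0.0], [-0.996, -0.09, 0.0], [-0.0, 0.0, -1.0]]
wrist_force: [1.4, 0.5, -0.1]
gripper_width: 0.998
gripper_force: 0.0
```

>>> move_arm([
  [[0,0,0],[-0.1,0,0],1],
  [[0,0,0],[-0.1,0,0],0.7],
  [[0,0,0],[-0.1,0,0],0.45],
  [[0,0,0],[-0.1,0,0],0.4],
  [[0,0,0],[-0.1,0,0],0.4],
  [[0,0,0],[-0.1,0,0],0.4],
  [[0,0,0],[-0.1,0.01,0],0.4],
  [[0,0,0],[-0.1,0.02,0],0.4],
  [[0,0,0],[-0.1,0.03,0],0.4],
  [[0,0,0],[0,0,0],0.4],
  [[0,0,0],[0,0,0],0.4],
])

```text
time_s: 4.95
tcp_pos: [0.318, 0.2272, 0.2225]
ee_rot: [[0.094, -0.996, -0.0], [-0.996, -0.094, -0.0], [0.0, 0.0, -1.0]]
wrist_force: [0.7, -0.5, 0.1]
gripper_width: 0.406
gripper_force: 0.0
```

Run:
```python
from h import *
np.set_printoptions(precision=4,suppress=True)
C={n:r.capture(n) for n in('side','top')}
save(C['side'],'s2.png',(170,130,330,250),5);save(C['top'],'t2.png',(130,210,270,315),5)
for t in ['weight_box','lid_bar','release_knob','foot_pivot','lid_hinge']:
    P={n:r.pinpoint(t,n) for n in C}
    for n in C: print(t,n,[(np.round(d['centre'],1).tolist(),round(d['score'],2)) for d in P[n]][:3])
    if all(P.values()):
        x,e=tri([ray(C[n],P[n][0]['centre']) for n in C]); print('   ',x,np.round(e,4))
s=r.sense(); print(s['time_s'],s['tcp_pos'],s['ee_rot'],s['gripper_width'],s['wrist_force'],s['joints'])
```

```text
weight_box side [([261.4, 197.9], 0.64)]
weight_box top [([206.8, 257.3], 0.81)]
    [0.5013 0.2288 0.0068] [0.008 0.008]
lid_bar side [([223.9, 188.3], 0.65), ([284.2, 177.3], 0.23)]
lid_bar top [([202.2, 292.6], 0.79)]
    [0.3852 0.2262 0.067 ] [0.0131 0.0131]
release_knob side [([229.2, 174.4], 0.48)]
release_knob top [([151.3, 287.1], 0.58)]
    [0.4151 0.3826 0.0338] [0.0015 0.0015]
foot_pivot side []
foot_pivot top [([207.2, 294.0], 0.46)]
lid_hinge side [([282.6, 179.0], 0.92)]
lid_hinge top [([202.5, 232.5], 0.8)]
    [0.5724 0.2323 0.0634] [0.0011 0.0011]
5.55 [0.3188 0.2261 0.2226] [[ 0.0901 -0.9959  0.    ]
 [-0.9959 -0.0901  0.0001]
 [-0.0001 -0.0001 -1.    ]] 0.40358210750538226 [-0.814   0.5935 -0.188 ] [ 59.4723  -1.6979 -29.4202   0.0006 -62.2733 -54.3008]
```

View pics/s2.png

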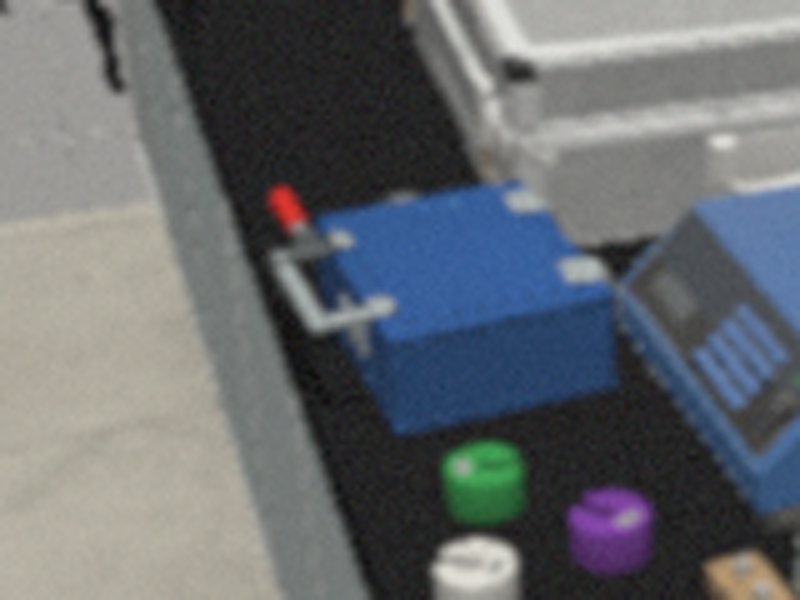

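View pics/t2.png

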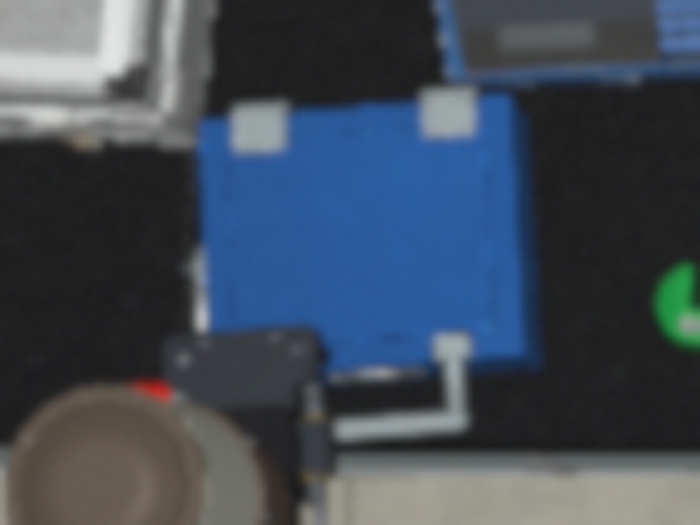

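Both views show the box shut with the white stay bracket visible at its left. In the side view the bar corners are at (234,196) and (226,181) and the knob is at about (228,171). In the top view the lid's corners are clear. I'll fit the box pose to these points.

Run:
```python
from h import *
np.set_printoptions(precision=4,suppress=True)
S=r.capture('side');T=r.capture('top')
L=[((-.075,-.09,.067),S,(248.6,197.6)),((.075,-.09,.067),S,(292.4,188)),((-.11,-.048,.068),S,(233.6,195.6)),((-.11,.048,.068),S,(226,181)),
((-.11,-.048,.068),T,(223.3,295)),((-.11,.048,.068),T,(186,297.3)),((-.075,-.09,.067),T,(235,281.6)),((.075,-.09,.067),T,(232.4,229)),((.075,.09,.067),T,(170,234)),((-.075,.09,.067),T,(173.3,286.7))]
def W(q,p):
    a=q[2];return np.array([q[0]+p[0]*np.cos(a)-p[1]*np.sin(a),q[1]+p[0]*np.sin(a)+p[1]*np.cos(a),p[2]])
f=lambda q:np.concatenate([proj(c,W(q,p))-u for p,c,u in L])
s=least_squares(f,[.498,.23,.1],loss='soft_l1');q=s.x;print(q[:2],np.degrees(q[2]));print(f(q).reshape(-1,2))
k,e=tri([ray(S,(227.6,171)),ray(T,(154.5,289))]);print('knob',k,e)
a=q[2];d=k[:2]-q[:2];print('box frame',d[0]*np.cos(a)+d[1]*np.sin(a),-d[0]*np.sin(a)+d[1]*np.cos(a))
for z in(.05,.06,.07): print(z,proj(S,W(q,(-.081,.138,z))),proj(T,W(q,(-.081,.138,z))))
for n,p in dict(bar=(-.11,0,.068),hinge=(.075,0,.065)).items(): print(n,W(q,p))
```

```text
[0.4989 0.2287] 5.189119506683913
[[-0.4517  1.2619]
 [ 0.3193  1.3448]
 [-0.0096 -0.8319]
 [-0.3014  0.6791]
 [-2.1388 -0.7027]
 [ 1.6616 -0.1415]
 [ 0.1348 -0.7196]
 [-0.4175  0.5585]
 [ 0.3446  0.9119]
 [-0.7241 -0.4587]]
knob [0.4082 0.3666 0.0559] [np.float64(0.0007026254135203182), np.float64(0.0007026254135202687)]
box frame -0.07781260063177596 0.14551963358568407
0.05 [227.6639 173.5434] [157.6543 290.3286]
0.06 [227.3488 170.9734] [156.7171 289.9829]
0.07 [227.0316 168.3855] [155.7696 289.6333]
bar [0.3893 0.2188 0.068 ]
hinge [0.5736 0.2355 0.065 ]
```

>>> move_arm([
  [[0,0,0],[0.014,-0.07,0],0.3],
  [[0,0,0],[0.013,-0.069,0],0.3],
  [[0,0,0],[0,0,0.08],0.3],
  [[0,0,0],[0,0,0.08],0.3],
  [[0,0,0],[0,0,0.06],0.3],
  [[0,0,0],[0,0,0.03],0.3],
  [[0,0,0],[0,0,0],0.3],
  [[0,0,0],[0,0,0],0.3],
])

```text
time_s: 6.45
tcp_pos: [0.3895, 0.2196, 0.0979]
ee_rot: [[0.091, -0.996, 0.0], [-0.996, -0.091, 0.0], [0.0, -0.0, -1.0]]
wrist_force: [-0.1, -0.1, -1.0]
gripper_width: 0.299
gripper_force: 0.0
```

>>> move_arm([
  [[0,0,0],[0,0,0.03],0.3],
  [[0,0,0],[0,0,0.03],0.3],
  [[0,0,0],[0,0,0.03],0.3],
  [[0,0,0],[0,0,0.004],0.3],
  [[0,0,0],[0,0,0],0],
  [[0,0,0],[0,0,0],0],
  [[0,0,0],[0,0,0],0],
  [[0,0,0],[0,0,0],0],
])

```text
time_s: 7.25
tcp_pos: [0.3897, 0.2199, 0.0516]
ee_rot: [[0.091, -0.996, 0.002], [-0.996, -0.091, 0.002], [-0.002, -0.002, -1.0]]
wrist_force: [0.1, -0.1, 4.7]
gripper_width: 0.127
gripper_force: 30.0
```

>>> move_arm([
  [[0,0,0],[0,-0.0024,-0.0369],0],
  [[0,0,0],[0,-0.0061,-0.0365],0],
  [[0,0,0],[0,-0.0097,-0.0357],0],
  [[0,0,0],[0,0,0],0],
])

```text
time_s: 7.65
tcp_pos: [0.3985, 0.2205, 0.1064]
ee_rot: [[0.09, -0.996, 0.001], [-0.996, -0.09, 0.002], [-0.002, -0.001, -1.0]]
wrist_force: [-0.7, 2.9, -4.0]
gripper_width: 0.126
gripper_force: 30.0
```

>>> move_arm([
  [[0,0,0],[0,-0.0132,-0.0345],0],
  [[0,0,0],[0,-0.0166,-0.033],0],
  [[0,0,0],[0,-0.0198,-0.0312],0],
  [[0,0,0],[0,-0.0229,-0.0291],0],
  [[0,0,0],[0,-0.0256,-0.0267],0],
  [[0,0,0],[0,-0.0282,-0.024],0],
  [[0,0,0],[0,-0.0304,-0.021],0],
  [[0,0,0],[0,0,0],0],
])

```text
time_s: 8.45
tcp_pos: [0.4751, 0.2268, 0.2079]
ee_rot: [[0.092, -0.996, -0.002], [-0.996, -0.092, -0.002], [0.001, 0.002, -1.0]]
wrist_force: [-14.5, 0.0, 19.6]
gripper_width: 0.128
gripper_force: 30.0
```

```bash
cat > knob.py <<'E'
from h import *
np.set_printoptions(precision=4,suppress=True)
Q=np.array([.4989,.2287,np.radians(5.19)])
def W(p,q=Q):
    a=q[2];return np.array([q[0]+p[0]*np.cos(a)-p[1]*np.sin(a),q[1]+p[0]*np.sin(a)+p[1]*np.cos(a),p[2]])
def B(p,q=Q):
    a=q[2];d=np.array(p)[:2]-q[:2];return np.array([d[0]*np.cos(a)+d[1]*np.sin(a),-d[0]*np.sin(a)+d[1]*np.cos(a),p[2]])
def red(c,x0,x1,y0,y1):
    h=cv2.cvtColor(c['img'],cv2.COLOR_RGB2HSV);m=((h[...,0]<8)|(h[...,0]>172))&(h[...,1]>120)&(h[...,2]>60)
    n=np.zeros_like(m);n[y0:y1,x0:x1]=m[y0:y1,x0:x1];k,l,st,ce=cv2.connectedComponentsWithStats(n.astype(np.uint8))
    return sorted([(int(st[i,4]),np.round(ce[i],1),st[i,:4]) for i in range(1,k) if st[i,4]>15],key=lambda t:-t[0])
def foldang(c,px,zf=.031):  # knob angle about foot (deg from back) fitting the pixel
    A=np.radians(np.arange(30,165,.5));e=[np.linalg.norm(proj(c,W((-.016+.071*np.cos(a),.138,zf+.071*np.sin(a))))-px) for a in A]
    i=int(np.argmin(e));return np.degrees(A[i]),e[i]
def state():
    s=r.sense();t=np.array(s['tcp_pos']);R=np.array(s['ee_rot']);g=B(t-.019*R[:,2]);a=np.arctan2(g[2]-.065,.075-g[0])-.016
    print('t',s['time_s'],'grip box',g,'lid',a,'r',np.hypot(g[2]-.065,.075-g[0]),'F',np.array(s['wrist_force']),'w',s['gripper_width'])
def look():
    for n in('top','side'):
        c=r.capture(n)
        for b in red(c,130,260,140,310)[:4]: print(n,b,[np.round(foldang(c,b[1],z),2) for z in(.024,.031,.038)])
    return
E
python3 - <<'E'
from knob import *
state();look();save(r.capture('top'),'t3.png',(120,180,280,300),5)
E
```

```text
t 8.45 grip box [-0.0238  0.0003  0.2269] lid 1.0068359511114826 r 0.189721814724931 F [-14.492    0.0105  19.6027] w 0.12798627132968812
top (31, array([156.2, 269.7]), array([152, 267,   8,   6], dtype=int32)) [array([99.5,  3.5]), array([100.  ,   4.15]), array([101.  ,   4.81])]
side (39, array([239.7, 158.1]), array([237, 155,   7,   8], dtype=int32)) [array([102.  ,   1.69]), array([103.5 ,   0.09]), array([105.  ,   1.86])]
```

View pics/t3.png

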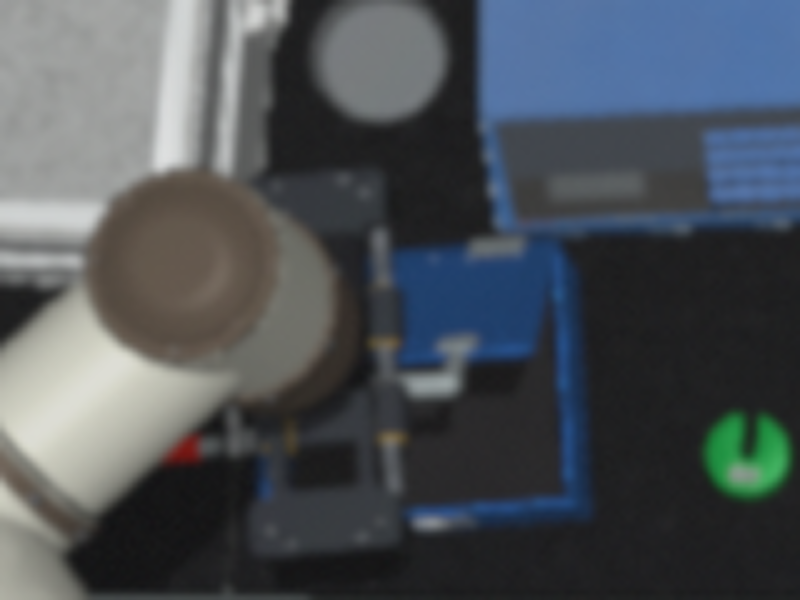

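The bar is gripped and the lid is at about 1.0 rad, but the stiff grip puts about 24 N of radial force on the hinge. I'll open slightly to cage the bar, then carry on pushing with the front finger.

>>> move_arm([
  [[0,0,0],[0,0.003,-0.006],0],
  [[0,0,0],[0,0,0],0.16],
  [[0,0,0],[0,-0.004,-0.002],0.19],
  [[0,0,0],[0,-0.006,-0.003],0.22],
  [[0,0,0],[0,-0.006,-0.003],0.25],
  [[0,0,0],[0,-0.006,-0.003],0.28],
  [[0,0,0],[0,-0.006,-0.003],0.3],
  [[0,0,0],[0,-0.006,-0.003],0.3],
  [[0,0,0],[0,-0.006,-0.003],0.3],
  [[0,0,0],[0,0,0],0.3],
])

```text
time_s: 9.6
tcp_pos: [0.4952, 0.2289, 0.2182]
ee_rot: [[0.091, -0.996, 0.001], [-0.996, -0.091, 0.0], [-0.0, -0.001, -1.0]]
wrist_force: [-1.4, 0.2, -0.8]
gripper_width: 0.3
gripper_force: 0.4
```

```bash
cat > link.py <<'E'
import numpy as np
from scipy.optimize import least_squares
H=np.array([75,65.]);u=lambda a:np.array([np.cos(a),np.sin(a)])
def sol(zf):
    F=np.array([-16,zf]); A=lambda p,th:H+p[0]*np.array([-np.cos(th+p[1]),np.sin(th+p[1])])
    K0=F+np.array([-65,29]);KL=F+np.array([49,52]);n=np.linalg.norm
    def f(p):
        a=A(p,p[3]);return [n(A(p,0)-K0)-p[2],n(a-F)-71-p[2],n(A(p,p[3]-.05)-KL)-p[2],5*(np.arctan2(*(a-F)[::-1])-np.radians(58.8))]
    s=min((least_squares(f,[rho,b,l2,1.4]) for rho in(60,100,140) for b in(-.3,0) for l2 in(60,100,140)),key=lambda s:s.cost)
    p=s.x
    def knob(th):
        a=A(p,th);t=np.radians(np.arange(55,160,.25));e=[n(a-F-71*u(x))-p[2] for x in t];i=np.nonzero(np.diff(np.sign(e)))[0]
        return [np.degrees(t[j]) for j in i]
    return p,s.cost,knob
if __name__=='__main__':
    for zf in(21,26,31,36,41):
        p,c,k=sol(zf);print(zf,np.round(p,3),round(c,3),[(x,k(x)) for x in(.98,1.0,1.1,1.2,1.3)])
E
python3 link.py
python3 - <<'E'
from knob import *
state();R=[];
for n in('top','side'):
    c=r.capture(n);b=red(c,130,260,140,310)
    print(n,b[:2]); 
    if b:R.append(ray(c,b[0][1]))
if len(R)==2:
    x,e=tri(R);print('knob box',B(x),e)
E
```

```text
21 [115.962   0.732 115.842   0.889] 0.0 [(0.98, []), (1.0, []), (1.1, []), (1.2, []), (1.3, [])]
26 [111.364  -0.798 104.789   2.369] 0.0 [(0.98, []), (1.0, []), (1.1, []), (1.2, []), (1.3, [])]
31 [109.118  -0.687  96.215   2.218] 0.0 [(0.98, []), (1.0, []), (1.1, []), (1.2, []), (1.3, [np.float64(156.75)])]
36 [108.478  -0.591  89.386   2.088] 0.0 [(0.98, []), (1.0, []), (1.1, []), (1.2, [np.float64(154.25)]), (1.3, [np.float64(145.0)])]
41 [108.972  -0.506  83.831   1.978] 0.0 [(0.98, []), (1.0, []), (1.1, [np.float64(153.75)]), (1.2, [np.float64(144.5)]), (1.3, [np.float64(135.75)])]
t 9.6 grip box [-0.0037  0.0006  0.2372] lid 1.1261734688670677 r 0.1892756089502057 F [-1.4421  0.2119 -0.8391] w 0.2995586846787084
top [(92, array([151.6, 266.4]), array([143, 263,  17,   7], dtype=int32))]
side [(44, array([242. , 157.4]), array([239, 154,   8,   9], dtype=int32))]
knob box [-0.0207  0.1396  0.1   ] [np.float64(0.0028630762066270124), np.float64(0.0028630762066270674)]
```

>>> move_arm([
  [[0,0,0],[0,-0.011,-0.002],0.3],
  [[0,0,0],[0,-0.011,-0.002],0.3],
  [[0,0,0],[0,-0.011,-0.002],0.3],
  [[0,0,0],[0,-0.01,0],0.3],
  [[0,0,0],[0,0,0],0.3],
])

```text
time_s: 10.2
tcp_pos: [0.517, 0.231, 0.2207]
ee_rot: [[0.09, -0.996, 0.001], [-0.996, -0.09, 0.0], [-0.0, -0.001, -1.0]]
wrist_force: [-1.1, 0.4, 0.0]
gripper_width: 0.3
gripper_force: 0.4
```

```bash
cat >> knob.py <<'E'
def kb():
    state();R=[]
    for n in('top','side'):
        c=r.capture(n);b=red(c,130,260,140,310)
        print(n,b[:2])
        if b:R.append(ray(c,b[0][1]))
    if len(R)==2:
        x,e=tri(R);x=B(x);print('knob box',x,e[0],'ang',np.degrees(np.arctan2(x[2]-.03,x[0]+.016)))
E
python3 - <<'E'
from knob import *
kb()
E
```

```text
t 10.2 grip box [0.0182 0.0007 0.2397] lid 1.2405423144609065 r 0.18368298495229052 F [-1.1294  0.4468  0.0247] w 0.29963396093621
top [(100, array([150.6, 261.1]), array([142, 258,  18,   7], dtype=int32))]
side [(42, array([246.4, 156.9]), array([243, 153,   8,   9], dtype=int32))]
knob box [-0.0045  0.1426  0.0975] 0.0024681565473383257 ang 80.33348336884542
```

>>> move_arm([
  [[0,0,0],[0,-0.006,-0.001],0.3],
  [[0,0,0],[0,-0.006,-0.001],0.3],
  [[0,0,0],[0,-0.005,-0.001],0.3],
  [[0,0,0],[0,0,0],0.3],
])

```text
time_s: 10.7
tcp_pos: [0.525, 0.2316, 0.2224]
ee_rot: [[0.091, -0.996, 0.001], [-0.996, -0.091, 0.0], [-0.0, -0.001, -1.0]]
wrist_force: [-0.7, -0.5, 0.2]
gripper_width: 0.298
gripper_force: 0.4
```

```bash
python3 -c "
from knob import *
kb()"
```

```text
t 10.7 grip box [0.0262 0.0006 0.2414] lid 1.284998282375885 r 0.18306067184558755 F [-0.7218 -0.5037  0.1985] w 0.2980870309174224
top [(101, array([150.7, 258.7]), array([143, 256,  17,   7], dtype=int32))]
side [(41, array([248.3, 157. ]), array([245, 153,   8,   9], dtype=int32))]
knob box [0.0025 0.1425 0.0958] 0.00265207479570069 ang 74.33635112488075
```

>>> move_arm([
  [[0,0,0],[0,-0.004,0],0.3],
  [[0,0,0],[0,-0.004,0],0.3],
  [[0,0,0],[0,0,0],0.3],
])

```text
time_s: 11.1
tcp_pos: [0.5288, 0.232, 0.2223]
ee_rot: [[0.091, -0.996, 0.0], [-0.996, -0.091, 0.0], [-0.0, -0.0, -1.0]]
wrist_force: [-1.0, 0.3, 0.2]
gripper_width: 0.3
gripper_force: 0.2
```

```bash
python3 -c "
from knob import *
kb()"
```

```text
t 11.1 grip box [0.0301 0.0006 0.2413] lid 1.305227116655684 r 0.18195308019079218 F [-1.0062  0.2829  0.1567] w 0.299916826358139
top [(100, array([150.9, 257.3]), array([143, 254,  17,   7], dtype=int32))]
side [(41, array([249.4, 157.1]), array([246, 154,   8,   8], dtype=int32))]
knob box [0.0064 0.1421 0.0949] 0.002813293534378447 ang 70.93263859277026
```

>>> move_arm([
  [[0,0,0],[0,-0.003,0],0.3],
  [[0,0,0],[0,-0.003,0],0.3],
  [[0,0,0],[0,0,0],0.3],
])

```text
time_s: 11.5
tcp_pos: [0.5318, 0.2322, 0.2224]
ee_rot: [[0.091, -0.996, 0.0], [-0.996, -0.091, 0.0], [-0.0, -0.0, -1.0]]
wrist_force: [0.5, -0.3, 0.2]
gripper_width: 0.302
gripper_force: 0.1
```

```bash
python3 -c "
from knob import *
kb()"
```

```text
t 11.5 grip box [0.0331 0.0006 0.2414] lid 1.3213366726903406 r 0.18127778859737895 F [ 0.5085 -0.2625  0.1931] w 0.3015058211686829
top [(100, array([151. , 255.9]), array([143, 253,  17,   7], dtype=int32))]
side [(39, array([250.7, 157.2]), array([247, 154,   8,   8], dtype=int32))]
knob box [0.0108 0.1419 0.0937] 0.002614527669032243 ang 67.13818798942101
```

>>> move_arm([
  [[0,0,0],[0,-0.003,0],0.3],
  [[0,0,0],[0,0,0],0.3],
])

```text
time_s: 11.8
tcp_pos: [0.5332, 0.2324, 0.2224]
ee_rot: [[0.091, -0.996, 0.0], [-0.996, -0.091, 0.0], [-0.0, -0.0, -1.0]]
wrist_force: [-0.2, 0.1, -0.2]
gripper_width: 0.297
gripper_force: 0.0
```

```bash
python3 -c "
from knob import *
kb()"
```

```text
t 11.8 grip box [0.0345 0.0006 0.2414] lid 1.328808997802135 r 0.18096899033582878 F [-0.1585  0.0927 -0.2489] w 0.2972922473267062
top [(101, array([151.2, 252.9]), array([143, 250,  17,   7], dtype=int32))]
side [(42, array([253.8, 158.2]), array([250, 155,   8,   8], dtype=int32))]
knob box [0.0213 0.1427 0.0874] 0.0019405185571259307 ang 56.97842315733691
```

>>> move_arm([
  [[0,0,0],[0,0,0],0.3],
  [[0,0,0],[0,0,0],0.3],
  [[0,0,0],[0,0,0],0.3],
  [[0,0,0],[0,0,0],0.3],
])

```text
time_s: 12.3
tcp_pos: [0.5328, 0.2323, 0.2223]
ee_rot: [[0.091, -0.996, -0.0], [-0.996, -0.091, -0.0], [0.0, 0.0, -1.0]]
wrist_force: [-2.2, 0.6, -0.1]
gripper_width: 0.302
gripper_force: 0.7
```

```bash
python3 -c "
from knob import *
kb()"
```

```text
t 12.3 grip box [0.0341 0.0005 0.2413] lid 1.3267710731602789 r 0.18093525245163958 F [-2.2383  0.6333 -0.1242] w 0.30158123596210873
top [(100, array([151.3, 252.5]), array([143, 249,  17,   8], dtype=int32))]
side [(39, array([253.8, 158.4]), array([251, 155,   7,   8], dtype=int32))]
knob box [0.0219 0.1427 0.0866] 0.002601343485703685 ang 56.20603473669862
```

The knee has gone past straight (the knob jumped from 67° to 56°). I'll back the front finger off slowly so the lid settles on its stay.

>>> move_arm([
  [[0,0,0],[0,0.004,0],0.3],
  [[0,0,0],[0,0.004,0],0.3],
  [[0,0,0],[0,0.004,0],0.3],
  [[0,0,0],[0,0.004,0],0.3],
  [[0,0,0],[0,0,0],0.3],
])

```text
time_s: 12.9
tcp_pos: [0.5251, 0.2317, 0.2227]
ee_rot: [[0.091, -0.996, 0.001], [-0.996, -0.091, 0.0], [-0.0, -0.001, -1.0]]
wrist_force: [0.7, -0.3, -0.2]
gripper_width: 0.298
gripper_force: 0.0
```

```bash
python3 -c "
from knob import *
kb()"
```

```text
t 12.9 grip box [0.0263 0.0006 0.2417] lid 1.2861168115339758 r 0.18332145770298128 F [ 0.6931 -0.3177 -0.2065] w 0.29803353924822695
top [(94, array([152. , 250.7]), array([144, 248,  17,   7], dtype=int32))]
side [(38, array([255.4, 158.9]), array([252, 156,   7,   8], dtype=int32))]
knob box [0.0273 0.1411 0.0844] 0.0027145728276330608 ang 51.491336680873395
```

>>> move_arm([
  [[0,0,0],[0,0.003,0],0.3],
  [[0,0,0],[0,0.003,0],0.3],
  [[0,0,0],[0,0.003,0],0.3],
  [[0,0,0],[0,0,0],0.3],
])

```text
time_s: 13.4
tcp_pos: [0.5203, 0.2312, 0.2224]
ee_rot: [[0.091, -0.996, 0.0], [-0.996, -0.091, 0.0], [-0.0, -0.0, -1.0]]
wrist_force: [-0.5, 0.6, -0.4]
gripper_width: 0.297
gripper_force: 0.0
```

```bash
python3 -c "
from knob import *
kb()
c=r.capture('side');save(c,'s4.png',(190,100,350,220),5)"
```

```text
t 13.4 grip box [0.0215 0.0005 0.2414] lid 1.2606019037644058 r 0.18433767875187582 F [-0.5062  0.6499 -0.3699] w 0.29717623316961717
top [(86, array([152.7, 250.8]), array([144, 247,  17,   8], dtype=int32))]
side [(38, array([255.3, 159. ]), array([252, 156,   7,   8], dtype=int32))]
knob box [0.0264 0.1389 0.0851] 0.002913791799450783 ang 52.4004626723661
```

View pics/s4.png

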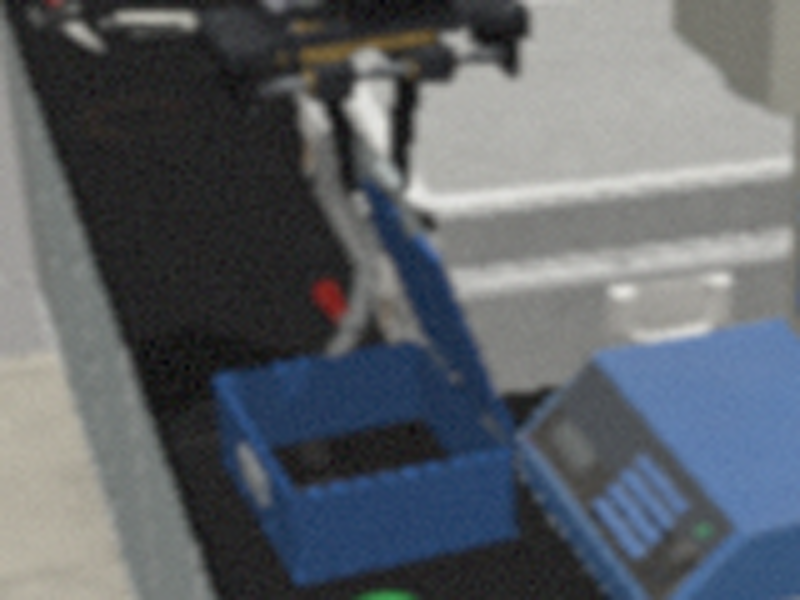

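The lid stands locked: the knob no longer moves when I back off, and there is no force. Next I retreat upwards and go to the steel weight.

>>> move_arm([
  [[0,0,0],[0,0,-0.05],0.3],
  [[0,0,0],[0,0,-0.1],0.3],
  [[0,0,0],[0,0,-0.1],0.5],
  [[0,0,-1],[0,0,0],0.75],
  [[0,0,-1],[0,0,0],0.75],
  [[0,0,-1],[0,0,0],0.75],
  [[0,0,-1],[0,0,0],0.75],
  [[0,0,-1],[0,0,0],0.75],
  [[0,0,-1],[0,0,0],0.75],
  [[0,0,-1],[0,0,0],0.75],
  [[0,0,-1],[0,0,0],0.75],
  [[0,0,-1],[0,0,0],0.75],
])

```text
time_s: 14.75
tcp_pos: [0.5205, 0.2312, 0.3473]
ee_rot: [[0.839, -0.544, -0.0], [-0.544, -0.839, -0.0], [-0.0, 0.0, -1.0]]
wrist_force: [0.6, -0.4, 0.2]
gripper_width: 0.745
gripper_force: 0.0
```

>>> move_arm([
  [[0,0,-1],[0,0,0],0.75],
  [[0,0,-1],[0,0,0],0.75],
  [[0,0,-1],[0,0,0],0.75],
  [[0,0,-1],[0,0,0],0.75],
  [[0,0,-1],[0,0,0],0.75],
  [[0,0,-0.7],[0,0,0],0.75],
  [[0,0,0],[-0.035,0.096,0],0.75],
  [[0,0,0],[-0.035,0.096,0],0.75],
  [[0,0,0],[-0.035,0.096,0],0.75],
  [[0,0,0],[-0.035,0.096,0.05],0.75],
  [[0,0,0],[-0.035,0.096,0.1],0.75],
  [[0,0,0],[0,0,0.1],0.75],
])

```text
time_s: 15.95
tcp_pos: [0.4393, 0.0128, 0.2422]
ee_rot: [[1.0, -0.013, 0.008], [-0.013, -1.0, 0.002], [0.008, -0.002, -1.0]]
wrist_force: [2.0, 0.6, -1.6]
gripper_width: 0.746
gripper_force: 0.0
```

Run:
```python
from knob import *
state();R=[]
S=r.capture('side');T=r.capture('top');save(S,'s5.png',(220,120,340,270),4)
for n,c in(('side',S),('top',T)): print(n,[(np.round(d['centre'],1),round(d['score'],2),onz(c,d['centre'],0)) for d in r.pinpoint('small_weight',n)])
h=cv2.cvtColor(S['img'],cv2.COLOR_RGB2HSV);m=(h[...,1]<50)&(h[...,2]>110);m[:233]=0;m[262:]=0;m[:,:250]=0;m[:,282:]=0
ys,xs=np.nonzero(m);print(xs.min(),xs.max(),ys.min(),ys.max(),onz(S,(xs.mean(),ys.mean()),.016))
for z,p in((0,(.442,-.066,0)),(28,(.442,-.066,.028))): print(z,proj(S,p))
s=r.sense();print(s['tcp_pos'],s['joints'])
kb()
```

```text
t 15.95 grip box [-0.079  -0.2096  0.2612] lid 0.8893715542807797 r 0.24940860018600647 F [ 2.039   0.6058 -1.5739] w 0.7456792934114046
side [(array([265.6, 228.6]), 0.78, array([0.4641, 0.0502, 0.    ])), (array([294.1, 239. ]), 0.73, array([ 0.5317, -0.0323,  0.    ])), (array([266.2, 247.4]), 0.61, array([ 0.4423, -0.0471,  0.    ]))]
top [(array([292.8, 251.6]), 0.57, array([ 0.5284, -0.0275,  0.    ])), (array([458.9, 282.5]), 0.54, array([ 0.4368, -0.5215,  0.    ])), (array([305. , 281.3]), 0.38, array([ 0.4395, -0.0648,  0.    ]))]
256 273 237 254 [ 0.4366 -0.0579  0.016 ]
0 [267.6624 251.0476]
28 [267.0597 243.1731]
[0.4403 0.0153 0.2415] [ 23.3126   2.7764 -22.0437   0.0907 -65.162   66.1281]
t 16.15 grip box [-0.0777 -0.2072  0.2605] lid 0.8919116961816792 r 0.24808447978925874 F [-0.5559  0.1701  1.8241] w 0.7499964924573377
top [(123, array([151.5, 250.5]), array([143, 247,  18,   8], dtype=int32))]
side []
```

View pics/s5.png

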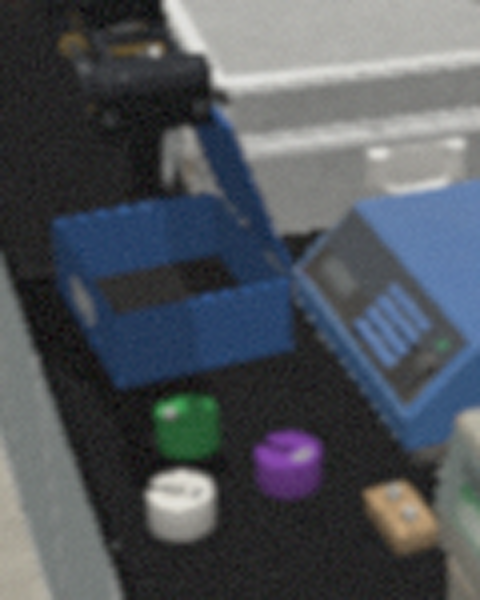

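The white steel weight is at (265,246) in the side view; green and purple stay put. Descending on it.

>>> move_arm([
  [[0,0,0],[0,0.076,0],0.75],
  [[0,0,0],[0,0.076,0],0.75],
  [[0,0,0],[0,0,0.09],0.75],
  [[0,0,0],[0,0,0.09],0.75],
  [[0,0,0],[0,0,0.09],0.75],
  [[0,0,0],[0,0,0.08],0.75],
  [[0,0,0],[0,0,0],0.75],
  [[0,0,0],[0,0,0],0.75],
])

```text
time_s: 17.05
tcp_pos: [0.4413, -0.06, 0.0671]
ee_rot: [[1.0, -0.008, 0.003], [-0.008, -1.0, -0.0], [0.003, 0.0, -1.0]]
wrist_force: [1.1, -0.4, 0.2]
gripper_width: 0.754
gripper_force: 0.0
```

Run:
```python
from knob import *
print(r.sense()['tcp_pos']);S=r.capture('side');save(S,'s6.png',(235,200,315,270),7)
```

```text
[ 0.4413 -0.06    0.0671]
```

View pics/s6.png

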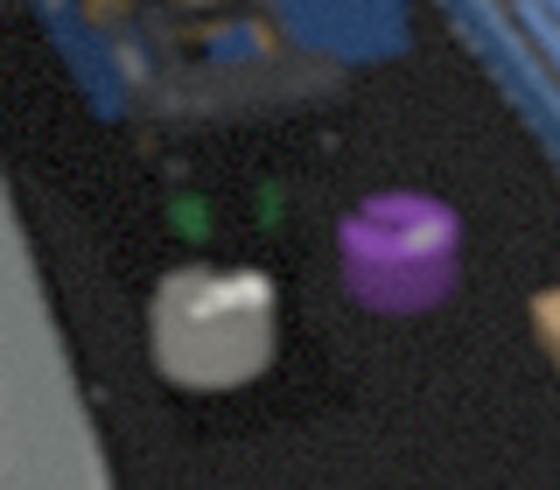

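>>> move_arm([
  [[0,0,0],[-0.005,0,0.04],0.75],
  [[0,0,0],[0,0,0.04],0.75],
  [[0,0,0],[0,0,0.03],0.75],
  [[0,0,0],[0,0,0.015],0.75],
  [[0,0,0],[0,0,0],0.4],
  [[0,0,0],[0,0,0],0],
  [[0,0,0],[0,0,0],0],
  [[0,0,0],[0,0,0],0],
  [[0,0,0],[0,0,0],0],
])

```text
time_s: 18.0
tcp_pos: [0.4376, -0.0602, 0.0041]
ee_rot: [[1.0, -0.009, 0.003], [-0.009, -1.0, 0.001], [0.003, -0.001, -1.0]]
wrist_force: [-1.3, 2.9, 6.9]
gripper_width: 0.526
gripper_force: 30.0
```

>>> move_arm([
  [[0,0,0],[0,0,-0.05],0],
  [[0,0,0],[0,0,-0.1],0],
  [[0,0,0],[0,0,-0.1],0],
  [[0,0,0],[0,0,-0.08],0],
  [[0,0,-1],[0,0,0],0],
  [[0,0,0],[0.016,-0.087,0],0],
  [[0,0,0],[0.016,-0.087,0],0],
  [[0,0,0],[0.016,-0.087,0],0],
  [[0,0,0],[0.016,-0.087,0],0],
  [[0,0,0],[0.017,-0.087,0],0],
  [[0,0,0],[0.017,-0.087,0],0],
  [[0,0,0],[0,0,0],0],
])

```text
time_s: 19.2
tcp_pos: [0.4619, 0.208, 0.1674]
ee_rot: [[0.996, 0.095, 0.001], [0.095, -0.996, 0.001], [0.001, -0.001, -1.0]]
wrist_force: [-0.4, -0.6, -2.8]
gripper_width: 0.526
gripper_force: 30.0
```

```bash
python3 -c "
from knob import *
kb();print(r.sense()['tcp_pos'])"
```

```text
t 19.2 grip box [-0.0387 -0.0173  0.1864] lid 0.8018734027115625 r 0.1663239833963003 F [-0.4027 -0.614  -2.8342] w 0.5257920983267392
top []
side [(17, array([256.6, 160.4]), array([255, 157,   4,   7], dtype=int32))]
[0.4602 0.2039 0.1668]
```

>>> move_arm([
  [[0,0,0],[0.003,0,0.07],0],
  [[0,0,0],[0,0,0.07],0],
  [[0,0,0],[0,0,0.07],0],
  [[0,0,0],[0,0,0.05],0],
  [[0,0,0],[0,0,0.036],0],
  [[0,0,0],[0,0,0.014],0],
  [[0,0,0],[0,0,0],0],
  [[0,0,0],[0,0,0],0],
])

```text
time_s: 20.1
tcp_pos: [0.4635, 0.2037, 0.0138]
ee_rot: [[0.996, 0.09, 0.001], [0.09, -0.996, 0.001], [0.001, -0.001, -1.0]]
wrist_force: [0.0, 0.0, -2.9]
gripper_width: 0.526
gripper_force: 30.0
```

>>> move_arm([
  [[0,0,0],[0,0,0.006],0],
  [[0,0,0],[0,0,0.004],0],
  [[0,0,0],[0,0,0],0],
  [[0,0,0],[0,0,0],0.62],
  [[0,0,0],[0,0,0],0.64],
  [[0,0,0],[0,0,0],0.64],
])

```text
time_s: 20.7
tcp_pos: [0.4633, 0.2042, 0.0084]
ee_rot: [[0.996, 0.09, 0.001], [0.09, -0.996, 0.001], [0.001, -0.001, -1.0]]
wrist_force: [0.6, -0.1, -0.1]
gripper_width: 0.624
gripper_force: 0.0
```

>>> move_arm([
  [[0,0,0],[0,0,0],0.64],
  [[0,0,0],[0,0,-0.03],0.64],
  [[0,0,0],[0,0,-0.06],0.64],
  [[0,0,0],[0,0,-0.1],0.64],
  [[0,0,0],[-0.02,0,-0.1],0.64],
  [[0,0,0],[-0.05,0,-0.1],0.64],
  [[0,0,0],[-0.05,0,-0.1],0.5],
  [[0,0,1],[0,0,0],0.4],
  [[0,0,1],[0,0,0],0.4],
  [[0,0,1],[0,0,0],0.4],
  [[0,0,1],[0,0,0],0.4],
  [[0,0,1],[0,0,0],0.4],
])

```text
time_s: 21.9
tcp_pos: [0.4084, 0.1988, 0.2415]
ee_rot: [[0.916, -0.402, 0.0], [-0.402, -0.916, 0.0], [-0.0, -0.0, -1.0]]
wrist_force: [0.0, -0.3, 0.3]
gripper_width: 0.406
gripper_force: 0.0
```

>>> move_arm([
  [[0,0,1],[0,0,0],0.4],
  [[0,0,1],[0,0,0],0.4],
  [[0,0,1],[0,0,0],0.4],
  [[0,0,1],[0,0,0],0.4],
  [[0,0,1],[0,0,0],0.4],
  [[0,0,1],[0,0,0],0.4],
  [[0,0,1],[0,0,0],0.4],
  [[0,0,1],[0,0,0],0.4],
  [[0,0,1],[0,0,0],0.4],
  [[0,0,1],[0,0,0],0.4],
  [[0,0,0.7],[0,0,0],0.4],
  [[0,0,0],[0,0,0],0.4],
])

```text
time_s: 23.1
tcp_pos: [0.4084, 0.1988, 0.2414]
ee_rot: [[0.091, -0.996, -0.0], [-0.996, -0.091, 0.0], [-0.0, 0.0, -1.0]]
wrist_force: [-0.7, 0.2, -0.6]
gripper_width: 0.401
gripper_force: 0.0
```

Run:
```python
from knob import *
kb();s=r.sense();print(s['tcp_pos'],s['ee_rot'],s['joints'])
S=r.capture('side');T=r.capture('top')
for t in('small_weight',): 
  for n,c in(('side',S),('top',T)): print(n,[(np.round(d['centre'],1),round(d['score'],2),B(onz(c,d['centre'],.004))) for d in r.pinpoint(t,n)][:4])
a=cv2.resize(S['img'][90:230,180:340],None,fx=2.5,fy=2.5,interpolation=2);b=cv2.resize(T['img'][150:290,100:260],None,fx=2.5,fy=2.5,interpolation=2)
cv2.imwrite('pics/st7.png',np.hstack([a,b])[...,::-1])
```

```text
t 23.1 grip box [-0.0928 -0.0216  0.2604] lid 0.8453281505475773 r 0.2575673436701422 F [-0.7204  0.2451 -0.593 ] w 0.40057605028098436
top [(29, array([145.2, 250.2]), array([143, 248,   6,   6], dtype=int32))]
side [(46, array([255.2, 158.7]), array([252, 155,   7,   9], dtype=int32))]
knob box [0.0326 0.1635 0.0743] 0.0024247322262494213 ang 42.37554076210749
[0.4085 0.1988 0.2414] [[ 0.0924 -0.9957  0.0001]
 [-0.9957 -0.0924  0.0001]
 [-0.0001 -0.0001 -1.    ]] [ 46.543    4.2604 -20.4077  -0.0033 -65.3236 -41.2427]
side [(array([292.4, 242.8]), 0.64, array([-0.0047, -0.2844,  0.004 ])), (array([256.3, 200.1]), 0.42, array([-0.025 , -0.0025,  0.004 ]))]
top [(array([218. , 272.4]), 0.78, array([-0.0374, -0.0319,  0.004 ])), (array([296.8, 252. ]), 0.73, array([ 0.0033, -0.2698,  0.004 ])), (array([271.5, 272.6]), 0.68, array([-0.0517, -0.1902,  0.004 ]))]
```

View pics/st7.png

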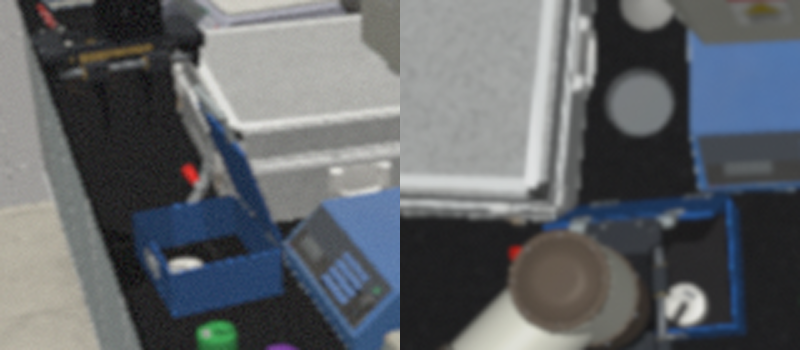

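The side view shows the weight standing flat in the box at (254,196). The lid is held up and the red knob is at (255,159). Before moving in, I'll triangulate the silver case's nearest top corner, at (273,141) in the side view and about (156,227) in the top view.

Run:
```python
from knob import *
S=r.capture('side');T=r.capture('top')
for p in((154,225),(157,228),(162,234)):
    x,e=tri([ray(S,(272.8,141.2)),ray(T,p)]);print(p,x,B(x),e[0])
for p in((164,236),(130,236)): print(B(onz(T,p,0)),B(onz(T,p,.1)),B(onz(T,p,.15)))
# knob: full-blob observations (locked): top (151.5,250.5), side (255.2,158.8)
x,e=tri([ray(T,(151.5,250.5)),ray(S,(255.2,158.8))]);print('knob',x,B(x),e)
for zf in(.024,.028,.032,.036):
  for a in(42,46.7,51): k=(-.016+.071*np.cos(np.radians(a)),.138,zf+.071*np.sin(np.radians(a)));print(zf,a,proj(T,W(k)),proj(S,W(k)))
```

```text
(154, 225) [0.575  0.3507 0.1512] [0.0868 0.1146 0.1512] 0.002416535677927196
(157, 228) [0.5691 0.3402 0.1555] [0.08   0.1047 0.1555] 0.0010114292600713866
(162, 234) [0.5579 0.3224 0.1629] [0.0672 0.088  0.1629] 0.008028526480828338
[0.0876 0.1256 0.    ] [0.0665 0.1003 0.1   ] [0.0559 0.0877 0.15  ]
[0.0967 0.2291 0.    ] [0.0751 0.1982 0.1   ] [0.0643 0.1827 0.15  ]
knob [0.5134 0.3733 0.0841] [0.0275 0.1427 0.0841] [np.float64(0.0032119105934856665), np.float64(0.0032119105934855273)]
0.024 42 [154.0449 249.0206] [259.2447 161.9221]
0.024 46.7 [153.7006 250.1724] [258.0689 161.0592]
0.024 51 [153.4168 251.347 ] [256.9176 160.3591]
0.028 42 [153.6639 248.7922] [259.164  160.8965]
0.028 46.7 [153.3177 249.9459] [257.9864 160.0301]
0.028 51 [153.0325 251.1227] [256.8334 159.327 ]
0.032 42 [153.2812 248.5629] [259.0831 159.8681]
0.032 46.7 [152.9332 249.7185] [257.9038 158.9982]
0.032 51 [152.6464 250.8973] [256.7489 158.2921]
0.036 42 [152.8968 248.3326] [259.002  158.8369]
0.036 46.7 [152.547  249.4901] [257.8208 157.9635]
0.036 51 [152.2587 250.671 ] [256.6643 157.2544]
```

The case front is at about box x +0.08 and its top at about z 0.155, so the tool must lean about 20° when it takes the knob. From the observed knob positions, the knob arc has its centre at (-0.016, 0.028) and radius 0.071 in the box frame.

>>> move_arm([
  [[1,0,0],[0,0,0],0.3],
  [[1,0,0],[0,0,0],0.3],
  [[1,0,0],[0,0,0],0.3],
  [[0.5,0,0],[0,0,0],0.3],
  [[0,0,0],[-0.086,0,0],0.3],
  [[0,0,0],[-0.086,0,0],0.3],
  [[0,0,0],[-0.086,0,0],0.3],
  [[0,0,0],[-0.085,0,0],0.3],
  [[0,0,0],[0,-0.059,0.08],0.3],
  [[0,0,0],[0,-0.059,0.085],0.3],
  [[0,0,0],[0,0,0],0.3],
  [[0,0,0],[0,0,0],0.3],
])

```text
time_s: 24.7
tcp_pos: [0.4754, 0.3766, 0.1836]
ee_rot: [[0.09, -0.936, 0.34], [-0.996, -0.085, 0.028], [0.003, -0.341, -0.94]]
wrist_force: [-0.1, 0.6, 0.5]
gripper_width: 0.301
gripper_force: 0.0
```

```bash
cat >> knob.py <<'E'
def to(phi,al=None,ahead=.014,y=.150,back=0):
    s=r.sense();R=np.array(s['ee_rot']);z=R[:,2];a=Q[2]
    zb=np.array([z[0]*np.cos(a)+z[1]*np.sin(a),-z[0]*np.sin(a)+z[1]*np.cos(a),z[2]]);al0=np.arctan2(zb[0],-zb[2])
    al=al0 if al is None else np.radians(al)
    K=np.array([-.016+.071*np.cos(np.radians(phi)),y,.028+.071*np.sin(np.radians(phi))])
    tgt=K+np.array([np.sin(al),0,-np.cos(al)])*(ahead-back)
    d=W(tgt)-np.array(s['tcp_pos']);t=R.T@d
    print('tilt',np.degrees(al0),'F',np.array(s['wrist_force']),'tcp box',B(s['tcp_pos']),'turn x',(al-al0)/.1,'shift units',t/.5)
E
python3 - <<'E'
from knob import *
kb();to(52.5)
s=r.sense();print(s['tcp_pos'],s['ee_rot'])
E
```

```text
t 24.7 grip box [-0.0166  0.1494  0.2015] lid 0.9638790613366981 r 0.1643393114726544 F [-0.1033  0.6222  0.503 ] w 0.301192575313682
top [(116, array([152.1, 250.5]), array([144, 247,  17,   8], dtype=int32))]
side [(44, array([255.3, 158.8]), array([252, 155,   7,   9], dtype=int32))]
knob box [0.0272 0.1407 0.085 ] 0.0031507496660012693 ang 51.83239926479782
tilt 20.11753572402953 F [-0.24   -0.3463  0.4063] tcp box [-0.0105  0.1502  0.1861] turn x 0.0 shift units [ 0.0008 -0.0007  0.2451]
[0.4749 0.3774 0.1861] [[ 0.0913 -0.9351  0.3424]
 [-0.9958 -0.0854  0.0324]
 [-0.0011 -0.3439 -0.939 ]]
```

>>> move_arm([
  [[0,0,0],[0,0,0.05],0.3],
  [[0,0,0],[0,0,0.05],0.3],
  [[0,0,0],[0,0,0.05],0.3],
  [[0,0,0],[0,0,0.04],0.3],
  [[0,0,0],[0,0,0.03],0.3],
  [[0,0,0],[0,0,0.025],0.3],
  [[0,0,0],[0,0,0],0.3],
  [[0,0,0],[0,0,0],0.3],
])

```text
time_s: 25.6
tcp_pos: [0.5168, 0.3815, 0.0718]
ee_rot: [[0.092, -0.935, 0.343], [-0.996, -0.085, 0.033], [-0.002, -0.345, -0.939]]
wrist_force: [-0.1, -0.0, 0.2]
gripper_width: 0.302
gripper_force: 0.0
```

Run:
```python
from knob import *
kb();to(52.5);to(56)
a=cv2.resize(r.capture('side')['img'][110:200,200:310],None,fx=3.6,fy=4,interpolation=2);b=cv2.resize(r.capture('top')['img'][210:300,110:220],None,fx=3.6,fy=4,interpolation=2)
cv2.imwrite('pics/st8.png',np.hstack([a,b])[...,::-1])
```

```text
t 25.6 grip box [0.0251 0.1506 0.0897] lid 0.44293803613723803 r 0.055698336891069164 F [-0.1476 -0.0137  0.1813] w 0.30237360427427146
top [(37, array([157.5, 250.2]), array([155, 247,   6,   7], dtype=int32))]
side [(36, array([255.4, 159.1]), array([252, 156,   7,   8], dtype=int32))]
knob box [0.024  0.1234 0.0923] 0.004515486757564662 ang 57.26813948322128
tilt 20.180044677763984 F [ 0.8697 -0.0811  0.9517] tcp box [0.0318 0.151  0.072 ] turn x 0.0 shift units [0.002  0.     0.0017]
tilt 20.180044677763984 F [ 0.8697 -0.0811  0.9517] tcp box [0.0318 0.151  0.072 ] turn x 0.0 shift units [ 0.002   0.0049 -0.0054]
```

View pics/st8.png

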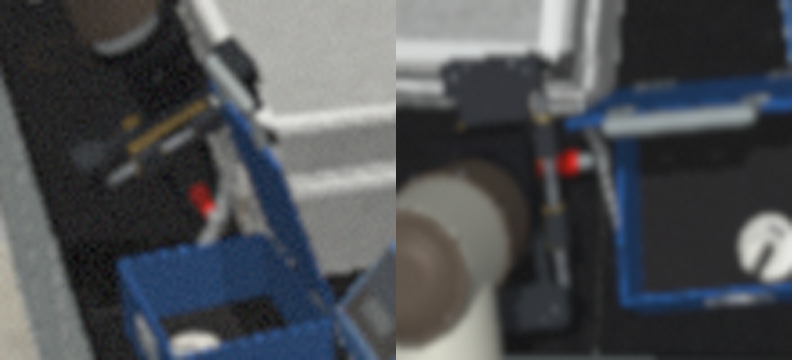

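The side and top views show the fingers straddling the red knob, at (256,160) in the side view and (157,250) in the top view. I'll work out the arc rows.

```bash
cat > arc.py <<'E'
import numpy as np
def arc(ph,al):
    ph=np.radians(ph);al=np.radians(al)
    P=np.c_[-16+71*np.cos(ph),28+71*np.sin(ph)]+14*np.c_[np.sin(al),-np.cos(al)]
    for i in range(1,len(ph)):
        dx,dz=P[i]-P[i-1];a=al[i-1];print(round(np.degrees(ph[i]),1),'turn',round((al[i]-al[i-1])/.1,2),'y',round((-np.cos(a)*dx-np.sin(a)*dz)/500,4),'z',round((np.sin(a)*dx-np.cos(a)*dz)/500,4))
if __name__=='__main__':
    arc(np.arange(52.5,93,4),np.full(11,20.15));print()
    p=np.arange(92.5,162,4);arc(p,20.15+np.clip((p-92.5)/48,0,1)*12)
E
python3 arc.py
```

```text
56.5 turn 0.0 y 0.0056 z -0.0082
60.5 turn 0.0 y 0.0061 z -0.0078
64.5 turn 0.0 y 0.0067 z -0.0073
68.5 turn 0.0 y 0.0072 z -0.0068
72.5 turn 0.0 y 0.0076 z -0.0063
76.5 turn 0.0 y 0.0081 z -0.0058
80.5 turn 0.0 y 0.0084 z -0.0052
84.5 turn 0.0 y 0.0088 z -0.0046
88.5 turn 0.0 y 0.0091 z -0.004
92.5 turn 0.0 y 0.0093 z -0.0033

96.5 turn 0.17 y 0.0091 z -0.0027
100.5 turn 0.17 y 0.0092 z -0.0022
104.5 turn 0.17 y 0.0093 z -0.0017
108.5 turn 0.17 y 0.0094 z -0.0012
112.5 turn 0.17 y 0.0094 z -0.0006
116.5 turn 0.17 y 0.0094 z -0.0001
120.5 turn 0.17 y 0.0094 z 0.0004
124.5 turn 0.17 y 0.0094 z 0.0009
128.5 turn 0.17 y 0.0093 z 0.0014
132.5 turn 0.17 y 0.0092 z 0.0019
136.5 turn 0.17 y 0.0091 z 0.0025
140.5 turn 0.17 y 0.009 z 0.003
144.5 turn 0.0 y 0.0093 z 0.0034
148.5 turn 0.0 y 0.009 z 0.0041
152.5 turn 0.0 y 0.0087 z 0.0047
156.5 turn 0.0 y 0.0084 z 0.0053
160.5 turn 0.0 y 0.008 z 0.0059
```

>>> move_arm([
  [[0,0,0],[0,0,0],0.2],
  [[0,0,0],[0,0,0],0.2],
  [[0,0,0],[0,0,0],0.2],
])

```text
time_s: 26.1
tcp_pos: [0.5168, 0.381, 0.0701]
ee_rot: [[0.091, -0.935, 0.342], [-0.996, -0.085, 0.031], [-0.0, -0.343, -0.939]]
wrist_force: [0.3, 0.5, 0.2]
gripper_width: 0.208
gripper_force: 0.0
```

>>> move_arm([
  [[0,0,0],[0,0.0056,-0.0082],0.2],
  [[0,0,0],[0,0.0061,-0.0078],0.2],
  [[0,0,0],[0,0,0],0.2],
])

```text
time_s: 26.4
tcp_pos: [0.5085, 0.3803, 0.0764]
ee_rot: [[0.091, -0.935, 0.342], [-0.996, -0.085, 0.032], [-0.0, -0.344, -0.939]]
wrist_force: [1.9, -0.6, 1.4]
gripper_width: 0.201
gripper_force: 1.2
```

Run:
```python
from knob import *
kb();to(60.5)
```

```text
t 26.4 grip box [0.0167 0.1501 0.0942] lid 0.44919954096386266 r 0.0651917681679096 F [ 1.928  -0.6458  1.4252] w 0.201017643727243
top [(33, array([157.2, 252.3]), array([155, 249,   6,   7], dtype=int32))]
side [(41, array([253.7, 158.3]), array([250, 155,   8,   8], dtype=int32))]
knob box [0.0177 0.1233 0.0965] 0.004088456043233915 ang 63.138385178863864
tilt 20.104025817855096 F [ 0.9788 -0.5222  1.9536] tcp box [0.0236 0.1501 0.0762] turn x 0.0 shift units [ 0.0002 -0.0006 -0.0006]
```

>>> move_arm([
  [[0,0,0],[0,0.0067,-0.0073],0.2],
  [[0,0,0],[0,0.0072,-0.0068],0.2],
  [[0,0,0],[0,0.0076,-0.0063],0.2],
  [[0,0,0],[0,0,0],0.2],
])

```text
time_s: 26.9
tcp_pos: [0.4937, 0.3786, 0.0808]
ee_rot: [[0.092, -0.936, 0.34], [-0.996, -0.086, 0.031], [0.001, -0.342, -0.94]]
wrist_force: [0.1, -0.5, -0.1]
gripper_width: 0.203
gripper_force: 0.0
```

Run:
```python
from knob import *
kb();to(72.5)
```

```text
t 26.9 grip box [0.0019 0.1497 0.0987] lid 0.41534774955205245 r 0.08050743686408116 F [ 0.1281 -0.4805 -0.1198] w 0.20263801478307664
top [(26, array([156.7, 258.8]), array([154, 256,   6,   6], dtype=int32))]
side [(37, array([248.1, 157.1]), array([245, 154,   8,   8], dtype=int32))]
knob box [-0.0021  0.1232  0.1049] 0.003908925032056572 ang 79.52048355666345
tilt 19.97400761439085 F [-0.0881 -0.1053  1.3602] tcp box [0.0088 0.1498 0.0806] turn x 0.0 shift units [-0.0005 -0.0038 -0.0027]
```

>>> move_arm([
  [[0,0,0],[0,0.0081,-0.0058],0.2],
  [[0,0,0],[0,0.0084,-0.0052],0.2],
  [[0,0,0],[0,0.0088,-0.0046],0.2],
  [[0,0,0],[0,0.0091,-0.004],0.2],
  [[0,0,0],[0,0.0093,-0.0033],0.2],
  [[0,0,0],[0,0,0],0.2],
])

```text
time_s: 27.6
tcp_pos: [0.4698, 0.3764, 0.0844]
ee_rot: [[0.092, -0.936, 0.341], [-0.996, -0.086, 0.031], [0.0, -0.342, -0.94]]
wrist_force: [-2.4, 0.3, -1.6]
gripper_width: 0.202
gripper_force: 1.3
```

Run:
```python
from knob import *
kb();to(92.5)
```

```text
t 27.6 grip box [-0.0221  0.1498  0.1022] lid 0.35014825328156685 r 0.10401334677234991 F [-2.4249  0.3146 -1.6021] w 0.2018640729848697
top [(32, array([156.8, 267.1]), array([154, 264,   6,   7], dtype=int32))]
side [(40, array([241.8, 157.6]), array([239, 154,   8,   9], dtype=int32))]
knob box [-0.0254  0.123   0.1074] 0.0031109113253714503 ang 96.93882582515398
tilt 20.028715530860104 F [-1.8711 -0.5014 -0.887 ] tcp box [-0.015   0.1498  0.0845] turn x 0.0 shift units [-0.0004 -0.0023 -0.0019]
```

>>> move_arm([
  [[0.17,0,0],[0,0.009,-0.003],0.2],
  [[0.17,0,0],[0,0.009,-0.0025],0.2],
  [[0.17,0,0],[0,0.009,-0.002],0.2],
  [[0.17,0,0],[0,0.009,-0.0015],0.2],
  [[0.17,0,0],[0,0.009,-0.001],0.2],
  [[0,0,0],[0,0,0],0.2],
])

```text
time_s: 28.3
tcp_pos: [0.4466, 0.3748, 0.0798]
ee_rot: [[0.094, -0.904, 0.417], [-0.996, -0.085, 0.04], [-0.001, -0.419, -0.908]]
wrist_force: [-3.7, 1.9, -1.5]
gripper_width: 0.198
gripper_force: 2.2
```

Run:
```python
from knob import *
kb();to(112.5)
```

```text
t 28.3 grip box [-0.0468  0.1502  0.0971] lid 0.24166878561585714 r 0.12596396675801189 F [-3.664   1.8823 -1.4614] w 0.19763692579143874
top [(26, array([157.9, 275.4]), array([156, 272,   5,   7], dtype=int32))]
side [(41, array([235.3, 160.3]), array([232, 157,   8,   9], dtype=int32))]
knob box [-0.0488  0.1222  0.1021] 0.0035470024121297887 ang 114.4796318139994
tilt 24.83776628615908 F [-3.4731  0.7847 -2.5289] tcp box [-0.0378  0.1503  0.0806] turn x 0.0 shift units [ 0.0006 -0.0012 -0.0002]
```

>>> move_arm([
  [[0.17,0,0],[0,0.009,0],0.2],
  [[0.17,0,0],[0,0.009,0.0004],0.2],
  [[0.17,0,0],[0,0.009,0.001],0.2],
  [[0.17,0,0],[0,0.009,0.0015],0.2],
  [[0.17,0,0],[0,0.009,0.002],0.2],
  [[0,0,0],[0,0,0],0.2],
])

```text
time_s: 29.0
tcp_pos: [0.4272, 0.3728, 0.0665]
ee_rot: [[0.094, -0.867, 0.49], [-0.996, -0.082, 0.046], [0.001, -0.492, -0.871]]
wrist_force: [-5.0, 1.7, -5.2]
gripper_width: 0.201
gripper_force: 3.1
```

Run:
```python
from knob import *
kb();to(132.5)
```

```text
t 29.0 grip box [-0.0677  0.15    0.0831] lid 0.10981670060135111 r 0.14386951866908881 F [-5.0112  1.7184 -5.2301] w 0.2014448754010406
top [(28, array([159.6, 283. ]), array([158, 280,   5,   7], dtype=int32))]
side [(22, array([229.2, 165.7]), array([227, 163,   6,   7], dtype=int32))]
knob box [-0.0703  0.1228  0.0861] 0.005253793056918518 ang 134.06373232548185
tilt 29.544441044207286 F [-5.157   0.2973 -4.8271] tcp box [-0.0575  0.1502  0.0673] turn x 0.0 shift units [ 0.0004 -0.0016 -0.001 ]
```

>>> move_arm([
  [[0.17,0,0],[0,0.0045,0.001],0.2],
  [[0,0,0],[0,0.0045,0.0012],0.2],
  [[0,0,0],[0,0.0045,0.0014],0.2],
  [[0,0,0],[0,0.0045,0.0015],0.2],
  [[0,0,0],[0,0.0045,0.0017],0.2],
  [[0,0,0],[0,0.0045,0.0018],0.2],
  [[0,0,0],[0,0,0],0.2],
])

```text
time_s: 29.8
tcp_pos: [0.4189, 0.3718, 0.057]
ee_rot: [[0.092, -0.857, 0.507], [-0.996, -0.079, 0.046], [0.001, -0.509, -0.861]]
wrist_force: [-4.2, 1.6, -7.7]
gripper_width: 0.202
gripper_force: 3.4
```

Run:
```python
from knob import *
kb();to(144.5)
```

```text
t 29.8 grip box [-0.0764  0.1498  0.0734] lid 0.03926849157541493 r 0.15163692971914314 F [-4.2261  1.5543 -7.7219] w 0.20230130270896013
top [(28, array([160.8, 286.2]), array([159, 283,   5,   7], dtype=int32))]
side []
tilt 30.66715883016816 F [-4.0845  0.3958 -7.0919] tcp box [-0.0664  0.1499  0.0574] turn x 0.0 shift units [-0.0003  0.0007  0.0001]
```

>>> move_arm([
  [[0,0,0],[0,0.0045,0.0018],0.2],
  [[0,0,0],[0,0.0045,0.002],0.2],
  [[0,0,0],[0,0.0045,0.002],0.2],
  [[0,0,0],[0,0.0044,0.0022],0.2],
  [[0,0,0],[0,0.0044,0.0023],0.2],
  [[0,0,0],[0,0,0],0.2],
])

```text
time_s: 30.5
tcp_pos: [0.4121, 0.3727, 0.05]
ee_rot: [[0.089, -0.857, 0.507], [-0.996, -0.079, 0.041], [0.005, -0.509, -0.861]]
wrist_force: [-4.7, -2.3, -8.2]
gripper_width: 0.208
gripper_force: 3.8
```

Run:
```python
from knob import *
kb();to(154.5);to(160.5)
```

```text
t 30.5 grip box [-0.0831  0.1514  0.0664] lid -0.00727549943714525 r 0.1581162676032402 F [-4.6534 -2.2777 -8.1929] w 0.207639720264817
top [(33, array([161.1, 288. ]), array([159, 285,   5,   7], dtype=int32))]
side [(45, array([226.8, 170.8]), array([223, 167,   9,   9], dtype=int32))]
knob box [-0.0816  0.1235  0.0683] 0.004225386003317816 ang 149.70307401355365
tilt 30.558899120885066 F [-4.4303 -1.7516 -7.7515] tcp box [-0.0735  0.1513  0.0501] turn x 0.0 shift units [0.0025 0.0028 0.0066]
tilt 30.558899120885066 F [-4.4303 -1.7516 -7.7515] tcp box [-0.0735  0.1513  0.0501] turn x 0.0 shift units [0.0025 0.0146 0.0155]
```

Run:
```python
from knob import *
s=r.sense();print(s['joints'],s['effort'],s['moment'],s['tcp_pos'])
a=cv2.resize(r.capture('side')['img'][110:200,190:310],None,fx=3.3,fy=4,interpolation=2);b=cv2.resize(r.capture('top')['img'][210:310,110:230],None,fx=3.3,fy=3.6,interpolation=2)
cv2.imwrite('pics/st9.png',np.hstack([a,b])[...,::-1])
```

```text
[  44.8833   20.4941  -55.6971  117.5647  -21.7424 -154.9093] [ -0.784  -33.1341  15.0842  -0.4684  -2.9688   0.059 ] [-0.663   3.4143 -0.2334] [0.4121 0.3727 0.0501]
```

View pics/st9.png

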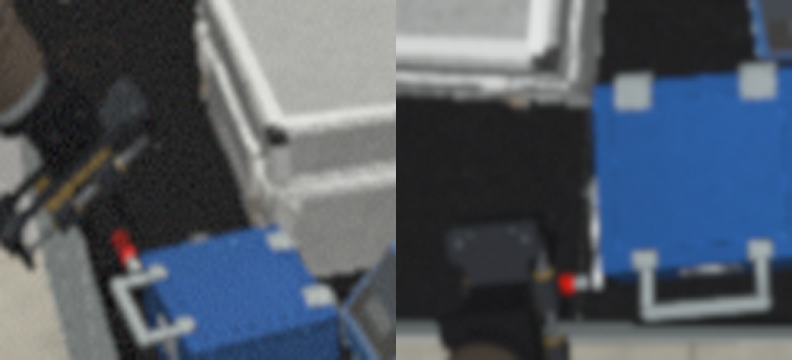

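Joint 4 is close to its range limit, so I'll take some tilt back about the knob first. The lid is almost shut.

>>> move_arm([
  [[-0.5,0,0],[0,0.0012,0],0.2],
  [[-0.5,0,0],[0,0.0012,0],0.2],
  [[-0.5,0,0],[0,0.0012,0],0.2],
  [[0,0,0],[0,0,0],0.2],
])

```text
time_s: 31.1
tcp_pos: [0.4114, 0.3735, 0.0501]
ee_rot: [[0.086, -0.92, 0.381], [-0.996, -0.081, 0.03], [0.004, -0.382, -0.924]]
wrist_force: [-5.8, -2.1, -8.3]
gripper_width: 0.2
gripper_force: 4.2
```

Run:
```python
from knob import *
kb();to(154.5);to(160.5);print(r.sense()['joints'])
```

```text
t 31.1 grip box [-0.0813  0.1522  0.0676] lid 0.0007887895259116769 r 0.15636296842519432 F [-5.8362 -2.0666 -8.3313] w 0.19952552733421078
top [(33, array([161.1, 288.2]), array([159, 285,   5,   7], dtype=int32))]
side [(41, array([226.9, 170.7]), array([224, 167,   8,   9], dtype=int32))]
knob box [-0.0817  0.1234  0.0687] 0.003738487921272474 ang 149.51147441401636
tilt 22.55958304440059 F [-5.9913 -1.3428 -6.7412] tcp box [-0.0742  0.1519  0.05  ] turn x 0.0 shift units [0.0037 0.0043 0.0077]
tilt 22.55958304440059 F [-5.9913 -1.3428 -6.7412] tcp box [-0.0742  0.1519  0.05  ] turn x 0.0 shift units [0.0036 0.0148 0.0182]
[  52.501    20.0908  -53.1884   85.8809  -16.6542 -130.7907]
```

>>> move_arm([
  [[0,0,0],[0,0.002,0.003],0.2],
  [[0,0,0],[0,0.002,0.003],0.2],
  [[0,0,0],[0,0.002,0.003],0.2],
  [[0,0,0],[0,0,0],0.2],
])

```text
time_s: 31.6
tcp_pos: [0.4122, 0.3743, 0.047]
ee_rot: [[0.088, -0.918, 0.387], [-0.996, -0.083, 0.032], [0.003, -0.388, -0.922]]
wrist_force: [-7.6, -0.2, -0.2]
gripper_width: 0.198
gripper_force: 3.1
```

Run:
```python
from knob import *
kb();to(154.5);to(160.5);print(r.sense()['joints'])
```

```text
t 31.6 grip box [-0.0805  0.1529  0.0645] lid -0.019400659165681015 r 0.15554593564499863 F [-7.5745 -0.2393 -0.1654] w 0.19802641257239859
top [(33, array([161.1, 288.2]), array([159, 285,   5,   7], dtype=int32))]
side [(43, array([226.7, 170.8]), array([224, 167,   7,   9], dtype=int32))]
knob box [-0.0821  0.1235  0.0684] 0.004108960827057819 ang 149.82980024840202
tilt 22.812900491703118 F [-5.825  -0.9685 -0.9768] tcp box [-0.0732  0.1529  0.047 ] turn x 0.0 shift units [0.0058 0.0036 0.0013]
tilt 22.812900491703118 F [-5.825  -0.9685 -0.9768] tcp box [-0.0732  0.1529  0.047 ] turn x 0.0 shift units [0.0058 0.0142 0.0118]
[  51.1758   20.4237  -53.3905   89.9068  -16.3251 -133.6501]
```

Run:
```python
from knob import *
S=r.capture('side')
ref=cv2.resize(cv2.imread('pics/s2.png'),(160,120),interpolation=cv2.INTER_AREA)
cur=S['img'][130:250,170:330,::-1].copy()
def sh(b):
    x0,y0,x1,y1=b;t=cv2.cvtColor(ref,cv2.COLOR_BGR2GRAY);c=cv2.cvtColor(cur,cv2.COLOR_BGR2GRAY)
    t=cv2.resize(t[y0:y1,x0:x1],None,fx=5,fy=5,interpolation=2);m=8
    c=cv2.resize(c[y0-m:y1+m,x0-m:x1+m],None,fx=5,fy=5,interpolation=2)
    R=cv2.matchTemplate(c,t,cv2.TM_CCOEFF_NORMED);_,v,_,l=cv2.minMaxLoc(R);return v,l[0]/5-m,l[1]/5-m
print('bar',sh((52,45,82,70)),'knob',sh((52,35,66,52)),'hinges',sh((98,34,124,58)),'fixed weights',sh((84,86,108,106)))
P=[(-.11,y,.065+z) for y in(-.048,.048) for z in(.003,.012)]
for p in P: print(p,proj(S,W(p)))
```

```text
bar (0.9474687576293945, 0.0, 0.0) knob (0.8636875748634338, 0.0, 0.0) hinges (0.9970090389251709, 0.0, 0.0) fixed weights (0.9964419603347778, 0.0, 0.0)
(-0.11, -0.048, 0.068) [233.5922 194.7711]
(-0.11, -0.048, 0.077) [233.2992 192.2868]
(-0.11, 0.048, 0.068) [225.6998 181.6819]
(-0.11, 0.048, 0.077) [225.3942 179.268 ]
```

The picture matches the shut-lid picture exactly: bar, knob and hinges all show zero shift. Opening and backing out along the tool axis.

>>> move_arm([
  [[0,0,0],[0,0,0],0.25],
  [[0,0,0],[0,0,0],0.3],
  [[0,0,0],[0,0,0],0.35],
  [[0,0,0],[0,0,0],0.35],
])

```text
time_s: 32.15
tcp_pos: [0.4124, 0.3739, 0.0463]
ee_rot: [[0.087, -0.919, 0.386], [-0.996, -0.082, 0.031], [0.003, -0.387, -0.922]]
wrist_force: [0.4, 0.3, 0.3]
gripper_width: 0.339
gripper_force: 0.0
```

Run:
```python
from knob import *
kb();to(156);print(r.sense()['joints'])
```

```text
t 32.15 grip box [-0.0804  0.1525  0.0638] lid -0.023668043139017228 r 0.1553779001677286 F [0.3903 0.3454 0.2965] w 0.3388220222472893
top [(41, array([160.8, 288.7]), array([158, 285,   7,   8], dtype=int32))]
side [(47, array([226.7, 170.8]), array([223, 167,   9,   9], dtype=int32))]
knob box [-0.0826  0.1245  0.0679] 0.0033631647126930414 ang 150.3469936767761
tilt 22.65215183719397 F [-0.0113 -0.6498  1.5475] tcp box [-0.0738  0.152   0.0455] turn x 0.0 shift units [0.004  0.0042 0.0016]
[  51.1308   20.5222  -53.46     89.8868  -16.2671 -133.6485]
```

Free of the knob with no force. Backing out.

>>> move_arm([
  [[0,0,0],[0,0,-0.015],0.35],
  [[0,0,0],[0,0,-0.02],0.35],
  [[0,0,0],[0,0,-0.03],0.35],
  [[0,0,0],[0,0,-0.03],0.35],
  [[0,0,0],[0,0,-0.04],0.35],
  [[0,0,0],[0,0,-0.04],0.35],
  [[0,0,0],[0,0,0],0.35],
])

```text
time_s: 32.95
tcp_pos: [0.3769, 0.3727, 0.1281]
ee_rot: [[0.09, -0.919, 0.384], [-0.996, -0.083, 0.035], [-0.0, -0.386, -0.923]]
wrist_force: [-0.8, 0.4, -0.4]
gripper_width: 0.352
gripper_force: 0.0
```

Run:
```python
from knob import *
kb();print(r.sense()['joints'],r.sense()['tcp_pos'])
S=r.capture('side');T=r.capture('top');save(S,'s10.png',(170,130,330,250),5)
a=cv2.resize(S['img'][130:250,170:330],(400,400),interpolation=2);b=cv2.resize(T['img'][200:320,110:270],(400,400),interpolation=2)
cv2.imwrite('pics/st10.png',np.hstack([a,b])[...,::-1])
ref=cv2.resize(cv2.imread('pics/s2.png'),(160,120),interpolation=cv2.INTER_AREA);cur=S['img'][130:250,170:330,::-1]
g=lambda i,b,m=0:cv2.resize(cv2.cvtColor(np.ascontiguousarray(i),cv2.COLOR_BGR2GRAY)[b[1]-m:b[3]+m,b[0]-m:b[2]+m],None,fx=10,fy=10,interpolation=2)
for b in((52,45,82,70),(52,35,66,52),(62,55,82,70)):
    _,v,_,l=cv2.minMaxLoc(cv2.matchTemplate(g(cur,b,6),g(ref,b),5));print(v,l[0]/10-6,l[1]/10-6)
```

```text
t 32.95 grip box [-0.1157  0.1545  0.1457] lid 0.3840969624359298 r 0.2071048996521132 F [-0.8143  0.3758 -0.4424] w 0.3516775356471287
top [(104, array([156.3, 288.8]), array([149, 285,  15,   8], dtype=int32))]
side [(50, array([226.9, 171. ]), array([224, 167,   8,  10], dtype=int32))]
knob box [-0.0798  0.1396  0.0594] 0.002402222363367084 ang 155.2539800292537
[  68.4816   11.976   -47.5738   46.9115  -28.1779 -104.8024] [0.3771 0.3708 0.1257]
0.9454178810119629 -0.09999999999999964 -0.09999999999999964
0.9160381555557251 0.09999999999999964 -0.09999999999999964
0.9972172379493713 0.0 0.0
```

```bash
python3 -c "
from station import r
print(r.finish_job())"
```

```text
the job is handed in; nothing more can be done
None
```

The small steel weight stands flat in the blue box, the stay was locked and then released without a strain showing, the lid was guided down fully shut, and I've handed the job in; no verdict came back.

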